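Find the high spot of a bandsaw wheel's tyre at the truing pointer

ROBOT

A 6-joint arm with a two-finger parallel gripper is mounted at the origin on the work surface. World frame = base frame: x ahead of the robot, y to its left, z up, the work surface at z = 0. Lengths are in m, angles in rad, forces in N, time in s.
With the tool pointing down it reaches from about 0.375 to 0.9 m from the base axis. Payload 3.1 kg.
Tool frame: the origin (TCP) lies midway between the tips of the shut fingers; the grasp point (between the pads) lies 19 mm behind it (manip.grasp_offset is the distance from the TCP to the grasp point, in m); z points along the fingers, y is the line along which they close (so a half turn about z gives the same grasp; the last joint's range is limited). The gripper opens to 85 mm and grips with 20 to 120 N. Pads are 22 mm wide; open, the fingers measure 114 mm over their backs; the gripper's body (76 mm by 85 mm) begins 54 mm behind the grasp point. The pads swing forward as they close: fully open they stand 13 mm farther back than shut.
Start: joints at [1.103, 0.527, 1.433, -0, 1.181, -0.178], TCP at [0.179, 0.599, 0.231] pointing down, gripper open.
Joint ranges: [-3.08, 3.08], [-0.75, 2.2], [0.22, 2.44], [-1.43, 4.57], [0, 2.65], [-2.85, 2.85]. Speed limits (rad/s): [2.79, 2.79, 3.14, 3.14, 3.14, 3.14].

INTERFACE

Orientations are given as a unit quaternion [x, y, z, w].
In Python, from station import sensors, cams, order, manip gives the robot as it stands.
- The arm moves only by the tool move_arm, never from a script. Its argument "targets" is a list of rows, each an object of numbers: "dx", "dy", "dz": the shift along the world's x, y, z normalised to -1 to 1, where 1 is 25 mm; "rx", "ry", "rz": the turn, a rotation vector about the world's x, y, z normalised to -1 to 1, where 1 is 30 degrees. A call has exactly 10 rows; each row shifts and turns the commanded pose from where the row before left it; what a row does not reach is not made up. A row lasts 1/8 s, in which the tool goes at most 62.5 mm and 10.7 degrees, less where a joint would pass 70% of its speed; a pose out of reach is approached as far as the arm can. A call with a number of a shift or a turn outside -1 to 1 is refused whole. A call with a gripper value outside its range is refused whole. "claw" is the opening in per cent of the stroke, from 0 (shut) to 100 (fully open), set as the call begins (left out, the last holds). The fingers move at their own pace and stop on an object; "newtons" is the grip in N (left out, the last holds). Time passes only in rows, so rows that do not move let the fingers close, or fill a call up. It gives the time, the measured TCP pose, the force, the opening and the grip force at its end, in the units of the state.
- sensors.sense(): the state, without advancing time (a new reading comes with each control period).
- cams.snapshot(name): name is "side" or "top"; returns the picture (420x560x3 uint8, red, green, blue); there is no depth.
- cams.camera_model(name): a dict with "fx", "fy", "cx", "cy" (pixels), "extrinsics" (4x4, takes a point from world to camera coordinates). Camera axes: x right, y down, z forward; pixel columns grow to the right and rows downward; lengths in m; the calibration is good to about 2 mm. A picture is of the moment at which its call begins. camera_model takes no time and is no camera call.
- order.sign_off(): hands the job in; it is judged then, once.
The state is a dict: "t": time; "q": joint angles; "qd": joint speeds; "tau": joint torques, N m; "tcp_pos": TCP position; "tool_rot": TCP orientation; "force": force on the tool from outside, world axes, zero at the start; "ft_torque": the same for the moment, N m; "finger_gap": opening from 0.0 (shut) to 1.0 (fully open); "gripper_force": force on a finger pad.
Only numpy, scipy, OpenCV 4.12 (cv2) and the standard library are available. Lean on these libraries where they do the work, as an engineer would, in place of code of your own. Each camera call takes 0.05 s, during which the arm holds its last target. There are 200 camera calls.

TASK

Turn the bandsaw wheel on the truing stand slowly by its crank knob (a turn in five seconds or more) and feel where its rubber tyre bears on the fixed steel pointer. The tyre has two swellings: find the higher one and leave the wheel standing still with that spot right at the pointer's tip, then let go. Do not touch the pointer or spin the wheel fast, and leave the other things on the bench where they are.

Things in the scene. Friction and masses are not known exactly. Their poses are not given: they have to be found in the camera images.
- stand: truing stand, fixed to the bench: grey base plate 280 x 360 x 20 mm. Origin on the bench directly under the wheel's centre, z up; -x is the side from which the wheel is worked (towards the robot), +y the side of the pointer.
- lamp_mid (a point): middle of a fixed flat lamp bar over the wheel's high side: 50 mm along the stand's x, 180 mm along y, 24 mm thick, 350 mm above the bench, on a post at the base's far right corner. It leaves no room for a vertical gripper over the wheel's upper half: lean the tool with the wheel's axis.
- wheel: aluminium bandsaw wheel, 190 mm over its dark rubber tyre, 22 mm thick, turns without end both ways. Origin at its centre, 115 mm above the bench; z is the spin axis, leaning 27 degrees from vertical to the stand's -x side; x and y turn with it; the knob is on its -x. Front face 11 mm along +z (hub of 20 mm radius: to 19 mm). Its bearing drags about 1 N at the knob, and it stays where it is left.
- wheel_rim (a point): point on the tyre's edge (95 mm from the axis) beyond the knob. The tyre has two smooth swellings at unknown places, new each time, at least 1.3 rad apart: the high spot 3.5 mm proud, the lesser 1.6 mm, rising over about 0.2 and 0.15 rad each side of the crest. At the pointer they add up to about 12 N and 4 N of rubbing drag at the knob, and push it away from the crest (3 N).
- knob_mid (a point): middle of the crank knob, a black cylinder 25 mm in diameter and 50 mm tall, square on the wheel's face 62 mm from its axis (this point is 41 mm along the wheel's +z from the wheel's centre). It spins freely on its own pin, so a hand can keep its direction while carrying the knob round.
- gauge: pointer's steel post (34 x 30 mm, 124 mm tall) at the stand's +y side, 155 mm from the wheel's centre; origin and axes as those of the stand. It carries the pointer, a steel rod of 10 mm diameter whose round end points along -y at the tyre and yields on a stiff spring (about 14 N at the high spot) when a swelling presses on it.
- pointer_tip (a point): the pointer's round end where it just clears the plain tyre, at (0, 95, 115) mm in the stand's frame
- plane: bystander: blue hand plane, 240 mm
- mallet: bystander: hammer, 280 mm
- glue: bystander: yellow glue bottle, 170 mm tall
- chisel: bystander: wood-handled screwdriver lying in front of the stand, 220 mm
- offcut: bystander: wooden offcut 50 x 90 x 30 mm lying on the stand's base plate
- square: bystander: try square, wooden stock 120 mm with a steel blade 170 mm
- sander: bystander: cork sanding block 120 x 65 mm

How it is judged:
At the end, for the whole second after the job is handed in: the tyre presses on the pointer with more than 10.5 N (only so with the high spot's crest within about 6 degrees of the tip; the lesser swelling gives about 6 N at most), the wheel stands still (under 0.05 rad/s) and the fingers no longer touch it (contact force between gauge and wheel above 10.5 N and angular speed of wheel below 0.05 rad/s and contact force between the fingers and wheel below 0.1 N).
It fails at once if the wheel is spun fast (over 2.5 rad/s) (angular speed of wheel above 2.5 rad/s).
It fails at once if the robot touches the pointer or its post (contact force between any of the fingers, the arm and gauge above 1 N).
It fails at once if one of the other things on the bench is moved more than 30 mm (distance of any of plane, mallet, glue, chisel, offcut, square, sander from where it was at the start of the episode above 0.03 m).
It also fails if it takes over 72 s, if anything falls off the work surface, if the arm or the gripper's body presses on something with over 40 N, if the wrist force passes 120 N, or if a joint passes its speed limit or range.

## Working session

There is one attempt and no reset: what is moved stays moved. The work goes in short steps, Python scripts to look and compute and a tool call to move; the robot and the scene stay as the last step left them, time stands still between calls to the robot, and variables do not carry over. Pictures are saved under pics/ and viewed, at most 10 in all, crops included, and the job is handed in when it is done.

Besides the shell and the picture viewer there is one more tool, called after "Emit:" by a JSON object that holds its "name" and its "arguments", one argument or row to a line. move_arm: Moves the arm, as the interface text tells. Scaled input: -1 to 1 covers 25 mm each way for a shift and 30 degrees each way for a turn. Its arguments: {"type":"object","properties":{"targets":{"type":"array"},"claw":{"type":"number"},"newtons":{"type":"number"}},"required":["targets"]}

```bash
ls; mkdir -p pics
python3 - <<'E'
from station import sensors,cams,order,manip
import cv2,numpy as np
print({k:np.round(v,3) for k,v in sensors.sense().items()}, manip.grasp_offset)
for n in("side","top"):
    im=cams.snapshot(n); cv2.imwrite(f"pics/{n}0.png",im[:,:,::-1])
    c=cams.camera_model(n); print(n,c["fx"],c["fy"],c["cx"],c["cy"]);print(np.round(c["extrinsics"],4))
E
```

```text
pics
{'t': np.float64(0.0), 'q': array([ 1.103,  0.528,  1.434, -0.   ,  1.181, -0.179]), 'qd': array([ 0.   , -0.002,  0.001,  0.   , -0.001,  0.   ]), 'tau': array([-0.0000e+00, -4.4236e+01, -1.7802e+01, -0.0000e+00,  8.0000e-03,
        0.0000e+00]), 'tcp_pos': array([0.178, 0.598, 0.23 ]), 'tool_rot': array([ 0.144,  0.99 , -0.001, -0.   ]), 'force': array([-0.086, -0.115, -0.386]), 'ft_torque': array([0.006, 0.037, 0.005]), 'gripper_force': np.float64(0.0), 'finger_gap': np.float64(1.0)} 0.0187
side 461.7141832808716 461.7141832808716 281.57100707883296 210.2297219957338
[[ 0.7087 -0.7055  0.0093 -0.4117]
 [-0.4871 -0.4988 -0.7169  0.4   ]
 [ 0.5104  0.5035 -0.6971  1.1865]
 [ 0.      0.      0.      1.    ]]
top 515.4312784880932 515.4312784880932 273.9215042377794 207.3408238876196
[[ 0.0138 -0.9998 -0.0111 -0.0187]
 [-0.9967 -0.0129 -0.0805  0.5662]
 [ 0.0804  0.0121 -0.9967  1.5743]
 [ 0.      0.      0.      1.    ]]
```

View pics/side0.png

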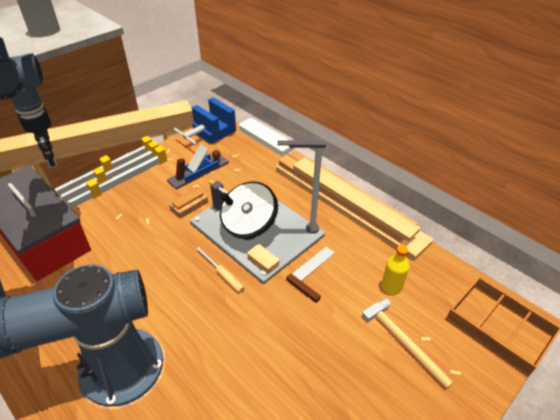

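View pics/top0.png

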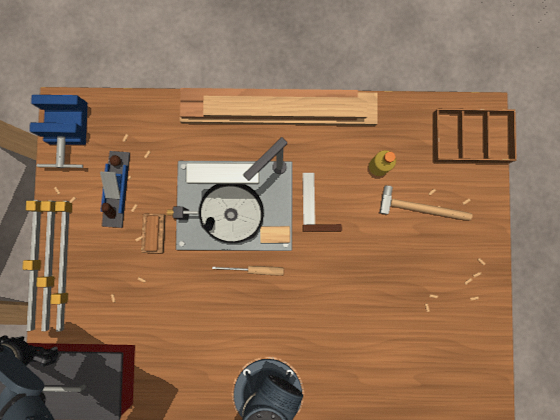

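The stand's base plate spans about (177–292, 162–250) in the top view. The wheel is at (232,213), the knob appears at (208,224), the post at (180,212), and the lamp is at the upper right. I'll zoom in on both views.

```bash
python3 - <<'E'
import cv2,numpy as np
a=cv2.imread("pics/side0.png")[130:280,180:340]; b=cv2.imread("pics/top0.png")[145:265,165:305]
a=cv2.resize(a,(400,375),interpolation=cv2.INTER_CUBIC); b=cv2.resize(b,None,fx=2.8,fy=2.8,interpolation=cv2.INTER_CUBIC)
o=np.zeros((380,800,3),np.uint8); o[:375,:400]=a; o[:b.shape[0],400:400+b.shape[1]]=b
cv2.imwrite("pics/crop0.png",o)
E
cat > h.py <<'E'
from station import sensors,cams,order,manip
import cv2,numpy as np
from scipy.spatial.transform import Rotation as R
def ray(n,u,v):
    c=cams.camera_model(n);E=np.array(c["extrinsics"]);r=E[:3,:3].T
    return -r@E[:3,3], r@np.array([(u-c["cx"])/c["fx"],(v-c["cy"])/c["fy"],1])
def onz(n,u,v,z):
    o,d=ray(n,u,v); return o+d*(z-o[2])/d[2]
def proj(n,p):
    c=cams.camera_model(n);q=(np.array(c["extrinsics"])@np.append(p,1))[:3]
    return np.array([c["fx"]*q[0]/q[2]+c["cx"],c["fy"]*q[1]/q[2]+c["cy"]])
def tri(u1,u2):
    (o1,d1),(o2,d2)=ray("side",*u1),ray("top",*u2)
    A=np.c_[d1,-d2]; s=np.linalg.lstsq(A,o2-o1,rcond=None)[0]
    p,q=o1+s[0]*d1,o2+s[1]*d2; return (p+q)/2,np.linalg.norm(p-q)
E
python3 - <<'E'
from h import *
im=cv2.imread("pics/top0.png"); 
for u,v in[(178,162),(292,162),(292,250),(178,250)]: print(onz("top",u,v,.02).round(3))
E
```

```text
[0.705 0.291 0.02 ]
[ 0.709 -0.066  0.02 ]
[ 0.435 -0.069  0.02 ]
[0.431 0.283 0.02 ]
```

View pics/crop0.png

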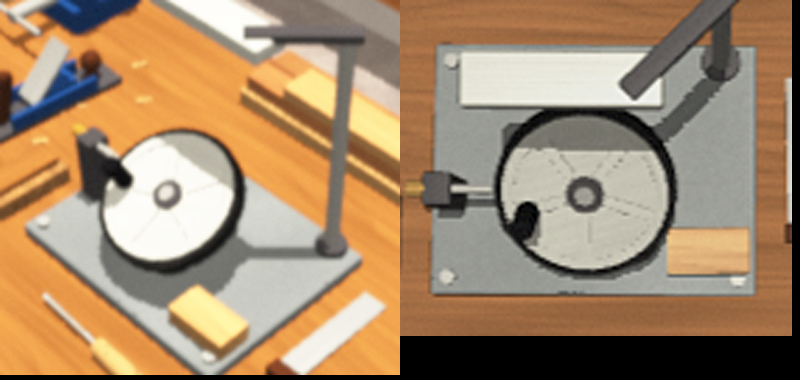

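Run:
```python
from h import *
for n in("side","top"): print(n,ray(n,0,0)[0].round(3))
print("hub",tri((246.8,207.2),(230.7,214.6)), onz("top",230.7,214.6,.132))
print("knob",tri((227.2,199.2),(208.9,222.9)))
im=cv2.imread("pics/top0.png");hsv=cv2.cvtColor(im,cv2.COLOR_BGR2HSV)
# base plate edges: grey pixels
m=((hsv[...,1]<60)&(hsv[...,2]>95)&(hsv[...,2]<185)).astype(np.uint8)
m[:150]=0;m[262:]=0;m[:,:170]=0;m[:,300:]=0
m=cv2.morphologyEx(m,cv2.MORPH_OPEN,np.ones((3,3)))
print(hsv[170,180],hsv[245,200],m.sum())
c=max(cv2.findContours(m,0,1)[0],key=cv2.contourArea)
b=cv2.boxPoints(cv2.minAreaRect(c));print(b.round(1))
w=np.array([onz("top",u,v,.02) for u,v in b]);print(w.round(4),w.mean(0).round(4),[np.linalg.norm(w[i]-w[i-1]).round(4) for i in range(4)])
# dark tyre+knob mask
for n in("side","top"):
    im=cv2.imread(f"pics/{n}0.png");v=im.max(2)
    o,W=((200,170),(100,90)) if n=="side" else ((180,170),(110,80))
    d=(v<45).astype(np.uint8)
    x0,y0=(196,176) if n=="side" else (195,180)
    s=d[y0:y0+70,x0:x0+75]
    print(n);print("\n".join(f"{y0+i} "+"".join(".#"[k] for k in r) for i,r in enumerate(s)))
```

```text
side [-0.119 -0.688  1.118]
top [ 0.438 -0.03   1.615]
hub (array([0.53631936, 0.11128284, 0.12903359]), np.float64(0.0030067670816759737)) [0.53497603 0.11196707 0.132     ]
knob (array([0.51070226, 0.17278927, 0.13854241]), np.float64(0.0021633589152769586))
[ 43  11 157] [ 35  10 155] 4961
[[175.7 249. ]
 [176.1 217.7]
 [291.4 219.1]
 [291.  250.4]]
[[ 0.4336  0.2906  0.02  ]
 [ 0.5303  0.2922  0.02  ]
 [ 0.5307 -0.0656  0.02  ]
 [ 0.4342 -0.0655  0.02  ]] [0.4822 0.1129 0.02  ] [np.float64(0.3561), np.float64(0.0967), np.float64(0.3578), np.float64(0.0965)]
side
176 ...........................................................................
177 ...........................................................................
178 ...........................................................................
179 ...........................................................................
180 ...........................................................................
181 ...........................................................................
182 ...........................................
[... 9976 characters left out ...]
...........#######.......########...........................
242 ...............................#############...............................
243 ...........................................................................
244 ...........................................................................
245 ...........................................................................
246 ...........................................................................
247 ...........................................................................
248 ...........................................................................
249 ...........................................................................
```

Run:
```python
from h import *
p=onz("top",223,172.5,.362);print("white if lamp",p.round(3),proj("side",p).round(1))
p=onz("top",223,172.5,.02);print("white if base",p.round(3),proj("side",p).round(1))
C=np.array([.5446,.1115,.115]);n=np.array([-.454,0,.891]);ex=np.array([.891,0,.454]);ey=np.array([0,1.,0])
for a in(100,107.6,115):
    u=np.cos(np.radians(a))*ex+np.sin(np.radians(a))*ey
    for h in(.016,.066): print(a,h,[proj(c,C+h*n+.062*u).round(1) for c in("side","top")])
for k,p in dict(hub=C+.019*n,rimlow=C+.011*n-.095*ex,rimhi=C+.011*n+.095*ex,riml=C+.011*n+.095*ey,rimr=C+.011*n-.095*ey,post=C+[0,.155,.009],tip=C+[0,.095,0]).items(): print(k,[proj(c,p).round(1) for c in("side","top")])
```

```text
white if lamp [0.623 0.111 0.362] [265.7 133.1]
white if base [0.674 0.15  0.02 ] [270.1 205.3]
100 0.016 [array([231.4, 200. ]), array([210., 217.])]
100 0.066 [array([224.7, 192.8]), array([207.7, 224.1])]
107.6 0.016 [array([230.1, 202.2]), array([210.8, 219.5])]
107.6 0.066 [array([223.5, 195.1]), array([208.5, 226.7])]
115 0.016 [array([229.2, 204.4]), array([211.9, 221.9])]
115 0.066 [array([222.5, 197.4]), array([209.7, 229.1])]
hub [array([246.1, 206.6]), array([230.9, 214.3])]
rimlow [array([227.1, 231.1]), array([231.9, 242.6])]
rimhi [array([266.7, 184.6]), array([230.3, 182.3])]
riml [array([227.3, 192.9]), array([198.4, 212.7])]
rimr [array([268.3, 223.4]), array([263.9, 213.6])]
post [array([216.7, 183.6]), array([177.9, 210.8])]
tip [array([228.7, 194.5]), array([199. , 211.3])]
```

```bash
cat >> h.py <<'E'
import json,os
C=np.array([.5446,.1115,.115]);n=np.array([-.454,0,.891]);ex=np.array([.891,0,.454]);ey=np.array([0,1.,0])
RT=R.from_matrix(np.c_[ey,ex,-n])     # tool x=ey, y=ex, z=-n
def pt(deg,h,r=.062): a=np.radians(deg); return C+h*n+r*(np.cos(a)*ex+np.sin(a)*ey)
def meas():
    s=sensors.sense();p=np.array(s["tcp_pos"]);d=p-C;x,y=d@ex,d@ey;a=np.arctan2(y,x);F=np.array(s["force"])
    t=-np.sin(a)*ex+np.cos(a)*ey; u=np.cos(a)*ex+np.sin(a)*ey
    print("t %.2f th %.2f r %.2f h %.2f mm | Ft %.2f Fr %.2f Fn %.2f | gap %.3f grip %.1f"%(s["t"],np.degrees(a)%360,1e3*np.hypot(x,y),1e3*d@n,F@t,F@u,F@n,s["finger_gap"],s["gripper_force"]),p.round(4)); return s
E
python3 - <<'E'
from h import *
s=meas();R0=R.from_quat(s["tool_rot"])
rv=(RT*R0.inv()).as_rotvec(degrees=True);print("rotvec deg",rv.round(2),np.round(rv/20/30,4))
a=pt(107.6,.16);d=(a-np.array(s["tcp_pos"]));print(a.round(4),np.round(d/20/.025,3))
print(pt(107.6,.031).round(4))
E
```

```text
t 0.10 th 119.37 r 558.65 h 269.15 mm | Ft -0.74 Fr 0.69 Fn -0.53 | gap 1.001 grip 0.0 [0.1783 0.5983 0.2304]
rotvec deg [ 17.33 -23.29 -71.95] [ 0.0289 -0.0388 -0.1199]
[0.4553 0.1706 0.249 ] [ 0.554 -0.855  0.037]
[0.5138 0.1706 0.1341]
```

Emit:
{"name": "move_arm", "arguments": {
  "targets": [
    {"dx":0.55,"dy":-0.85,"dz":0.04,"rx":0.029,"ry":-0.039,"rz":-0.12},
    {"dx":0.55,"dy":-0.85,"dz":0.04,"rx":0.029,"ry":-0.039,"rz":-0.12},
    {"dx":0.55,"dy":-0.85,"dz":0.04,"rx":0.029,"ry":-0.039,"rz":-0.12},
    {"dx":0.55,"dy":-0.85,"dz":0.04,"rx":0.029,"ry":-0.039,"rz":-0.12},
    {"dx":0.55,"dy":-0.85,"dz":0.04,"rx":0.029,"ry":-0.039,"rz":-0.12},
    {"dx":0.55,"dy":-0.85,"dz":0.04,"rx":0.029,"ry":-0.039,"rz":-0.12},
    {"dx":0.55,"dy":-0.85,"dz":0.04,"rx":0.029,"ry":-0.039,"rz":-0.12},
    {"dx":0.55,"dy":-0.85,"dz":0.04,"rx":0.029,"ry":-0.039,"rz":-0.12},
    {"dx":0.55,"dy":-0.85,"dz":0.04,"rx":0.029,"ry":-0.039,"rz":-0.12},
    {"dx":0.55,"dy":-0.85,"dz":0.04,"rx":0.029,"ry":-0.039,"rz":-0.12}
  ],
  "claw": 100,
  "newtons": 40
}}

```text
t: 1.35
tcp_pos: [0.3162, 0.3855, 0.2411]
tool_rot: [0.442, 0.888, 0.088, 0.088]
force: [-0.4, -0.0, 0.8]
finger_gap: 1.004
gripper_force: 0.0
```

Emit:
{"name": "move_arm", "arguments": {
  "targets": [
    {"dx":0.55,"dy":-0.85,"dz":0.04,"rx":0.029,"ry":-0.039,"rz":-0.12},
    {"dx":0.55,"dy":-0.85,"dz":0.04,"rx":0.029,"ry":-0.039,"rz":-0.12},
    {"dx":0.55,"dy":-0.85,"dz":0.04,"rx":0.029,"ry":-0.039,"rz":-0.12},
    {"dx":0.55,"dy":-0.85,"dz":0.04,"rx":0.029,"ry":-0.039,"rz":-0.12},
    {"dx":0.55,"dy":-0.85,"dz":0.04,"rx":0.029,"ry":-0.039,"rz":-0.12},
    {"dx":0.55,"dy":-0.85,"dz":0.04,"rx":0.029,"ry":-0.039,"rz":-0.12},
    {"dx":0.55,"dy":-0.85,"dz":0.04,"rx":0.029,"ry":-0.039,"rz":-0.12},
    {"dx":0.55,"dy":-0.85,"dz":0.04,"rx":0.029,"ry":-0.039,"rz":-0.12},
    {"dx":0.55,"dy":-0.85,"dz":0.04,"rx":0.029,"ry":-0.039,"rz":-0.12},
    {"dx":0.55,"dy":-0.85,"dz":0.04,"rx":0.029,"ry":-0.039,"rz":-0.12}
  ]
}}

```text
t: 2.6
tcp_pos: [0.4536, 0.1731, 0.2511]
tool_rot: [0.688, 0.686, 0.166, 0.167]
force: [0.3, 0.0, 0.2]
finger_gap: 0.996
gripper_force: 0.0
```

Run:
```python
from h import *
s=meas();R0=R.from_quat(s["tool_rot"]);print(np.round(s["q"],2))
rv=(RT*R0.inv()).as_rotvec(degrees=True);print("rotvec deg",rv.round(2),np.round(rv/30,4))
d=pt(107.6,.031)-s["tcp_pos"];print(np.round(d/.025,3))
im=cams.snapshot("side")[100:280,150:350];im2=cams.snapshot("top")[120:270,150:320]
o=np.zeros((400,800,3),np.uint8);a=cv2.resize(im,(400,360));b=cv2.resize(im2,(400,353));o[:360,:400]=a;o[:353,400:]=b
cv2.imwrite("pics/c1.png",o[:,:,::-1])
```

```text
t 2.60 th 107.38 r 64.57 h 162.57 mm | Ft -0.33 Fr -0.06 Fn 0.06 | gap 0.996 grip 0.0 [0.4536 0.1731 0.2511]
[ 0.19  0.19  2.06 -0.21  0.43  0.36]
rotvec deg [-0.01  0.23  0.2 ] [-0.0002  0.0075  0.0066]
[ 2.409 -0.101 -4.679]
```

View pics/c1.png

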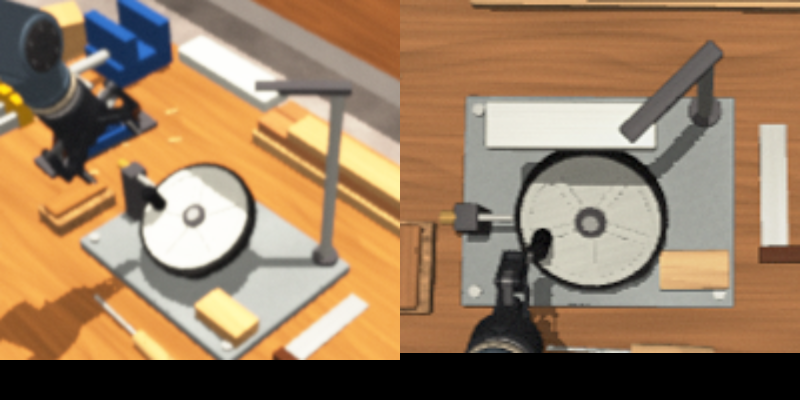

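Run:
```python
from h import *
p=np.array([.4536,.1731,.2511])
for k in(0,.06): print([proj(c,p+k*n).round(1) for c in("side","top")])
print((np.array([.623,.111,.362])-C).round(3))
```

```text
[array([208.7, 179.9]), array([202.7, 242. ])]
[array([199. , 169.7]), array([199.3, 252.5])]
[ 0.078 -0.001  0.247]
```

The side view shows the open fingers at about (187,190) and (220,160), straddling the predicted tool point. I'll descend along the axis and grip the knob.

Emit:
{"name": "move_arm", "arguments": {
  "targets": [
    {"dx":0.24,"dy":-0.01,"dz":-0.47,"ry":0.007,"rz":0.007},
    {"dx":0.24,"dy":-0.01,"dz":-0.47},
    {"dx":0.24,"dy":-0.01,"dz":-0.47},
    {"dx":0.24,"dy":-0.01,"dz":-0.47},
    {"dx":0.24,"dy":-0.01,"dz":-0.47},
    {"dx":0.24,"dy":-0.01,"dz":-0.47},
    {"dx":0.24,"dy":-0.01,"dz":-0.47},
    {"dx":0.24,"dy":-0.01,"dz":-0.47},
    {"dx":0.24,"dy":-0.01,"dz":-0.47},
    {"dx":0.24,"dy":-0.01,"dz":-0.47}
  ]
}}

```text
schema error: expected keys dx, dy, dz, rx, ry, rz
```

Emit:
{"name": "move_arm", "arguments": {
  "targets": [
    {},
    {},
    {},
    {},
    {},
    {},
    {},
    {},
    {},
    {}
  ],
  "claw": 0,
  "newtons": 40
}}

```text
schema error: expected keys dx, dy, dz, rx, ry, rz
```

Run:
```python
from h import *
s=meas();R0=R.from_quat(s["tool_rot"]);print(np.round(s["q"],2))
im=cams.snapshot("side")[130:280,150:350];im2=cams.snapshot("top")[150:270,170:300]
o=np.zeros((400,800,3),np.uint8);a=cv2.resize(im,(400,300),interpolation=2);b=cv2.resize(im2,(400,369),interpolation=2);o[:300,:400]=a;o[:369,400:]=b
cv2.imwrite("pics/c2.png",o[:,:,::-1])
```

```text
t 2.70 th 107.11 r 63.97 h 162.35 mm | Ft 1.49 Fr 0.24 Fn 1.00 | gap 1.004 grip 0.0 [0.4541 0.1726 0.2511]
[ 0.19  0.19  2.06 -0.21  0.43  0.36]
```

View pics/c2.png

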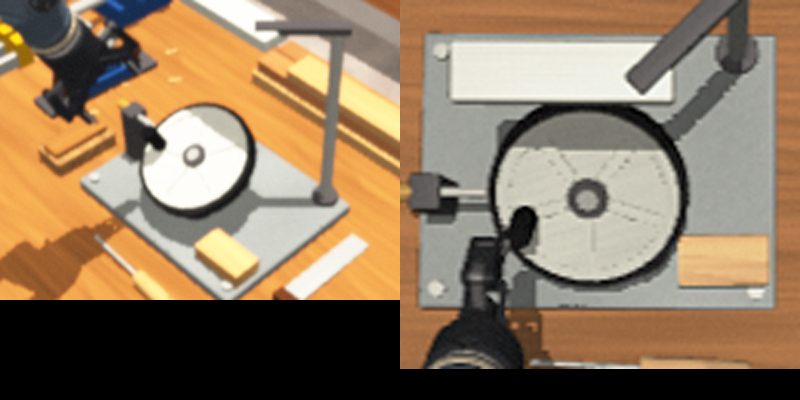

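Both calls were refused because every row needs all six keys, so nothing moved. I'll resend with all of them.

Emit:
{"name": "move_arm", "arguments": {
  "targets": [
    {"dx":0.24,"dy":-0.01,"dz":-0.47,"rx":0,"ry":0.007,"rz":0.007},
    {"dx":0.24,"dy":-0.01,"dz":-0.47,"rx":0,"ry":0,"rz":0},
    {"dx":0.24,"dy":-0.01,"dz":-0.47,"rx":0,"ry":0,"rz":0},
    {"dx":0.24,"dy":-0.01,"dz":-0.47,"rx":0,"ry":0,"rz":0},
    {"dx":0.24,"dy":-0.01,"dz":-0.47,"rx":0,"ry":0,"rz":0},
    {"dx":0.24,"dy":-0.01,"dz":-0.47,"rx":0,"ry":0,"rz":0},
    {"dx":0.24,"dy":-0.01,"dz":-0.47,"rx":0,"ry":0,"rz":0},
    {"dx":0.24,"dy":-0.01,"dz":-0.47,"rx":0,"ry":0,"rz":0},
    {"dx":0.24,"dy":-0.01,"dz":-0.47,"rx":0,"ry":0,"rz":0},
    {"dx":0.24,"dy":-0.01,"dz":-0.47,"rx":0,"ry":0,"rz":0}
  ]
}}

```text
t: 4.05
tcp_pos: [0.514, 0.1715, 0.1329]
tool_rot: [0.687, 0.688, 0.165, 0.165]
force: [0.2, -0.4, 0.4]
finger_gap: 0.998
gripper_force: 0.0
```

Run:
```python
from h import *
s=meas();R0=R.from_quat(s["tool_rot"]);print(np.round(s["q"],2))
im=cams.snapshot("side")[130:280,150:350];im2=cams.snapshot("top")[150:270,170:300]
o=np.zeros((400,800,3),np.uint8);a=cv2.resize(im,(400,300),interpolation=2);b=cv2.resize(im2,(400,369),interpolation=2);o[:300,:400]=a;o[:369,400:]=b
cv2.imwrite("pics/c3.png",o[:,:,::-1])
```

```text
t 4.05 th 107.64 r 62.95 h 29.86 mm | Ft -0.25 Fr -0.46 Fn 0.29 | gap 0.998 grip 0.0 [0.514  0.1715 0.1329]
[ 0.15  0.51  2.06 -0.58  0.12  0.71]
```

View pics/c3.png

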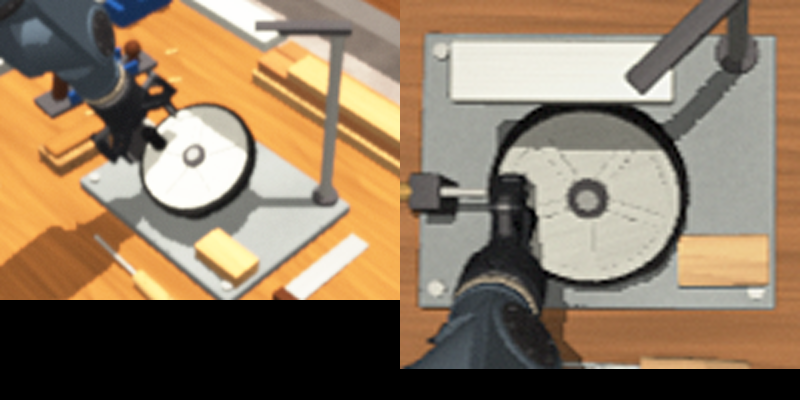

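The fingers straddle the knob at side-crop (155,135), well clear of the pointer. But q5 is close to its zero limit. I'll turn the hand 90° so it closes along y and lean it less, which gives the wrist room.

```bash
cat >> h.py <<'E'
def rot(deg):
    l=np.radians(18+5*np.cos(np.radians(deg)));z=np.array([np.sin(l),0,-np.cos(l)]);return R.from_matrix(np.c_[np.cross(ey,z),ey,z])
def plan(poses,reset=False):  # poses: list of (p,Rot); prints the 10 rows and stores the commanded pose
    if reset: s=sensors.sense();p,q=np.array(s["tcp_pos"]),R.from_quat(s["tool_rot"])
    else: d=json.load(open("cmd.json"));p,q=np.array(d["p"]),R.from_quat(d["q"])
    out=[]
    for P,Q in poses:
        d=np.round((P-p)/.025,2);w=np.round((Q*q.inv()).as_rotvec(degrees=True)/30,3)
        p=p+d*.025;q=R.from_rotvec(w*30,degrees=True)*q
        out.append(dict(zip(("dx","dy","dz","rx","ry","rz"),[float(v)+0 for v in [*d,*w]])))
    print(json.dumps(out)); json.dump(dict(p=list(p),q=list(q.as_quat())),open("cmd.json","w"))
def arc(a,b,h=.030,r=.062,reset=False,N=10):
    th=a+(b-a)*np.arange(1,N+1)/N; P=[(pt(t,h,r),rot(t)) for t in th]; plan(P+[P[-1]]*(10-N),reset)
E
python3 - <<'E'
from h import *
s=meas();p0=np.array(s["tcp_pos"]);q0=R.from_quat(s["tool_rot"]);rv=(rot(107.6)*q0.inv()).as_rotvec();p1=pt(107.6,.030)
plan([(p0+(p1-p0)*i/10,R.from_rotvec(rv*i/10)*q0) for i in range(1,11)],True)
E
```

```text
t 4.15 th 108.10 r 62.91 h 29.44 mm | Ft 0.47 Fr -0.30 Fn 0.49 | gap 1.003 grip 0.0 [0.5138 0.1713 0.1324]
[{"dx": 0.0, "dy": 0.0, "dz": 0.0, "rx": -0.111, "ry": 0.027, "rz": 0.279}, {"dx": 0.0, "dy": -0.01, "dz": 0.01, "rx": -0.111, "ry": 0.027, "rz": 0.278}, {"dx": 0.01, "dy": 0.0, "dz": 0.0, "rx": -0.111, "ry": 0.028, "rz": 0.279}, {"dx": 0.0, "dy": 0.0, "dz": 0.0, "rx": -0.111, "ry": 0.027, "rz": 0.278}, {"dx": 0.0, "dy": 0.0, "dz": 0.01, "rx": -0.111, "ry": 0.027, "rz": 0.279}, {"dx": 0.0, "dy": -0.01, "dz": 0.0, "rx": -0.111, "ry": 0.027, "rz": 0.278}, {"dx": 0.0, "dy": 0.0, "dz": 0.0, "rx": -0.111, "ry": 0.027, "rz": 0.279}, {"dx": 0.0, "dy": 0.0, "dz": 0.01, "rx": -0.111, "ry": 0.028, "rz": 0.278}, {"dx": 0.01, "dy": -0.01, "dz": 0.0, "rx": -0.111, "ry": 0.027, "rz": 0.279}, {"dx": 0.0, "dy": 0.0, "dz": 0.0, "rx": -0.111, "ry": 0.027, "rz": 0.279}]
```

Emit:
{"name": "move_arm", "arguments": {
  "targets": [
    {"dx":0.0,"dy":0.0,"dz":0.0,"rx":-0.111,"ry":0.027,"rz":0.279},
    {"dx":0.0,"dy":-0.01,"dz":0.01,"rx":-0.111,"ry":0.027,"rz":0.278},
    {"dx":0.01,"dy":0.0,"dz":0.0,"rx":-0.111,"ry":0.028,"rz":0.279},
    {"dx":0.0,"dy":0.0,"dz":0.0,"rx":-0.111,"ry":0.027,"rz":0.278},
    {"dx":0.0,"dy":0.0,"dz":0.01,"rx":-0.111,"ry":0.027,"rz":0.279},
    {"dx":0.0,"dy":-0.01,"dz":0.0,"rx":-0.111,"ry":0.027,"rz":0.278},
    {"dx":0.0,"dy":0.0,"dz":0.0,"rx":-0.111,"ry":0.027,"rz":0.279},
    {"dx":0.0,"dy":0.0,"dz":0.01,"rx":-0.111,"ry":0.028,"rz":0.278},
    {"dx":0.01,"dy":-0.01,"dz":0.0,"rx":-0.111,"ry":0.027,"rz":0.279},
    {"dx":0.0,"dy":0.0,"dz":0.0,"rx":-0.111,"ry":0.027,"rz":0.279}
  ]
}}

```text
t: 5.4
tcp_pos: [0.514, 0.1703, 0.1347]
tool_rot: [0.038, 0.988, 0.01, 0.148]
force: [0.4, 0.5, -0.3]
finger_gap: 1.0
gripper_force: 0.0
```

Emit:
{"name": "move_arm", "arguments": {
  "targets": [
    {"dx":0,"dy":0,"dz":0,"rx":0,"ry":0,"rz":0},
    {"dx":0,"dy":0,"dz":0,"rx":0,"ry":0,"rz":0},
    {"dx":0,"dy":0,"dz":0,"rx":0,"ry":0,"rz":0},
    {"dx":0,"dy":0,"dz":0,"rx":0,"ry":0,"rz":0},
    {"dx":0,"dy":0,"dz":0,"rx":0,"ry":0,"rz":0},
    {"dx":0,"dy":0,"dz":0,"rx":0,"ry":0,"rz":0},
    {"dx":0,"dy":0,"dz":0,"rx":0,"ry":0,"rz":0},
    {"dx":0,"dy":0,"dz":0,"rx":0,"ry":0,"rz":0},
    {"dx":0,"dy":0,"dz":0,"rx":0,"ry":0,"rz":0},
    {"dx":0,"dy":0,"dz":0,"rx":0,"ry":0,"rz":0}
  ],
  "claw": 0,
  "newtons": 40
}}

```text
t: 6.65
tcp_pos: [0.5129, 0.171, 0.1343]
tool_rot: [0.041, 0.988, 0.01, 0.147]
force: [-2.9, 4.5, 1.8]
finger_gap: 0.281
gripper_force: 39.3
```

Run:
```python
from h import *
s=meas();q=R.from_quat(s["tool_rot"]);print(np.round(s["q"],2),(rot(107.6)*q.inv()).as_rotvec(degrees=True).round(2),np.round(s["force"],1))
c=json.load(open("cmd.json"));print(c, "knob axis offset grasp", )
g=np.array(s["tcp_pos"])-.0187*q.as_matrix()[:,2]-C;print("grasp pt: r,th,h",np.hypot(g@ex,g@ey),np.degrees(np.arctan2(g@ey,g@ex)),g@n)
```

```text
t 6.65 th 108.13 r 62.59 h 31.59 mm | Ft 0.28 Fr 4.80 Fn 2.86 | gap 0.281 grip 39.3 [0.5129 0.171  0.1343]
[ 0.13  0.5   1.95 -0.08  0.41 -1.29] [-1.86  0.46  4.46] [-2.9  4.5  1.8]
{'p': [0.5143215849525495, 0.17055216117592045, 0.13310626156302963], 'q': [-0.00012134833037433232, 0.9896639728114384, 4.4233372391445224e-05, 0.1434057329295872]} knob axis offset grasp
grasp pt: r,th,h 0.06149668514413649 105.28968464376682 0.05000492405940825
```

The knob is gripped: the gap of 0.281 is about 24 mm, and the grip force is 39 N. I'll plan the first part of the slow sweep with the grasp point carried on the circle.

```bash
cat >> h.py <<'E'
T0=107.0
def zd(t): return rot(t).as_matrix()[:,2]
def circ(t,off): return pt(t,.05)+.0187*zd(t)+off
def sweep(a,b,calls):   # continue the commanded path from angle a by arcs to b
    d=json.load(open("cmd.json"));off=np.array(d["p"])-circ(a,0)
    if "off" in d: off=np.array(d["off"])
    th=a+(b-a)*np.arange(1,10*calls+1)/(10*calls)
    for k in range(calls):
        plan([(circ(t,off),rot(t)) for t in th[10*k:10*k+10]])
    d=json.load(open("cmd.json"));d["off"]=list(off);json.dump(d,open("cmd.json","w"));print(off.round(4))
def look(tcp,f,a):  # angle of knob from a measured tcp, force split
    off=np.array(json.load(open("cmd.json"))["off"]);g=np.array(tcp)-off-.0187*zd(a)-C;x,y=g@ex,g@ey;t=np.arctan2(y,x)
    F=np.array(f);tt=-np.sin(t)*ex+np.cos(t)*ey;u=np.cos(t)*ex+np.sin(t)*ey
    print("th %.1f (cmd %.1f) r %.1f h %.1f Ft %.1f Fr %.1f Fn %.1f"%(np.degrees(t)%360,a,1e3*np.hypot(x,y),1e3*g@n,F@tt,F@u,F@n))
E
python3 - <<'E'
from h import *
sweep(107,155,4)
E
```

```text
[{"dx": -0.05, "dy": -0.02, "dz": -0.02, "rx": 0.0, "ry": 0.002, "rz": 0.0}, {"dx": -0.04, "dy": -0.01, "dz": -0.03, "rx": 0.0, "ry": 0.003, "rz": 0.0}, {"dx": -0.05, "dy": -0.02, "dz": -0.02, "rx": 0.0, "ry": 0.003, "rz": 0.0}, {"dx": -0.04, "dy": -0.02, "dz": -0.02, "rx": 0.0, "ry": 0.004, "rz": 0.0}, {"dx": -0.04, "dy": -0.02, "dz": -0.02, "rx": 0.0, "ry": 0.003, "rz": 0.0}, {"dx": -0.05, "dy": -0.02, "dz": -0.02, "rx": 0.0, "ry": 0.003, "rz": 0.0}, {"dx": -0.04, "dy": -0.02, "dz": -0.03, "rx": 0.0, "ry": 0.003, "rz": 0.0}, {"dx": -0.04, "dy": -0.02, "dz": -0.02, "rx": 0.0, "ry": 0.003, "rz": 0.0}, {"dx": -0.05, "dy": -0.03, "dz": -0.02, "rx": 0.0, "ry": 0.003, "rz": 0.0}, {"dx": -0.04, "dy": -0.02, "dz": -0.02, "rx": 0.0, "ry": 0.003, "rz": 0.0}]
[{"dx": -0.04, "dy": -0.03, "dz": -0.02, "rx": 0.0, "ry": 0.004, "rz": 0.0}, {"dx": -0.04, "dy": -0.02, "dz": -0.02, "rx": 0.0, "ry": 0.002, "rz": 0.0}, {"dx": -0.04, "dy": -0.03, "dz": -0.02, "rx": 0.0, "ry": 0.003, "rz": 0.0}, {"dx": -0.04, "dy": -0.03, "dz": -0.02, "rx": 0.0, "ry": 0.003, "rz": 0.0}, {"dx": -0.04, "dy": -0.03, "dz": -
[... 1269 characters left out ...]
.03, "dy": -0.04, "dz": -0.02, "rx": 0.0, "ry": 0.002, "rz": 0.0}, {"dx": -0.02, "dy": -0.05, "dz": -0.01, "rx": 0.0, "ry": 0.002, "rz": 0.0}, {"dx": -0.03, "dy": -0.04, "dz": -0.01, "rx": 0.0, "ry": 0.002, "rz": 0.0}, {"dx": -0.02, "dy": -0.04, "dz": -0.02, "rx": 0.0, "ry": 0.002, "rz": 0.0}, {"dx": -0.03, "dy": -0.05, "dz": -0.01, "rx": 0.0, "ry": 0.001, "rz": 0.0}, {"dx": -0.02, "dy": -0.04, "dz": -0.01, "rx": 0.0, "ry": 0.002, "rz": 0.0}, {"dx": -0.02, "dy": -0.05, "dz": -0.01, "rx": 0.0, "ry": 0.002, "rz": 0.0}, {"dx": -0.02, "dy": -0.05, "dz": -0.01, "rx": 0.0, "ry": 0.001, "rz": 0.0}, {"dx": -0.03, "dy": -0.04, "dz": -0.01, "rx": 0.0, "ry": 0.002, "rz": 0.0}]
[ 0.0032 -0.0002 -0.0003]
```

Chords of 12° deviate from the circle by only 0.3 mm, so I'll use one constant row per call.

```bash
cat >> h.py <<'E'
def chord(th,fix=(0,0,0)):   # th: list of angles, th[0]=where the command now stands; one constant row per call
    d=json.load(open("cmd.json"));p=np.array(d["p"]);off=np.array(d["off"])+np.array(fix)
    for a,b in zip(th,th[1:]):
        e=np.round((circ(b,off)-p)/.25,3);ry=round(float((rot(b)*rot(a).inv()).as_rotvec(degrees=True)[1])/300,4);p=p+.25*e
        print(b,dict(dx=float(e[0]),dy=float(e[1]),dz=float(e[2]),ry=ry))
    json.dump(dict(p=list(p),off=list(off)),open("cmd.json","w"))
E
python3 - <<'E'
from h import *
json.dump(dict(p=[0.51432,0.17055,0.13311],off=[.0032,-.0002,-.0003]),open("cmd.json","w"))
chord([107,119,131,143,155])
E
```

```text
119 {'dx': -0.044, 'dy': -0.02, 'dz': -0.022, 'ry': 0.0032}
131 {'dx': -0.039, 'dy': -0.03, 'dz': -0.02, 'ry': 0.0029}
143 {'dx': -0.032, 'dy': -0.038, 'dz': -0.016, 'ry': 0.0024}
155 {'dx': -0.025, 'dy': -0.044, 'dz': -0.012, 'ry': 0.0018}
```

Emit:
{"name": "move_arm", "arguments": {
  "targets": [
    {"dx":-0.044,"dy":-0.02,"dz":-0.022,"rx":0,"ry":0.0032,"rz":0},
    {"dx":-0.044,"dy":-0.02,"dz":-0.022,"rx":0,"ry":0.0032,"rz":0},
    {"dx":-0.044,"dy":-0.02,"dz":-0.022,"rx":0,"ry":0.0032,"rz":0},
    {"dx":-0.044,"dy":-0.02,"dz":-0.022,"rx":0,"ry":0.0032,"rz":0},
    {"dx":-0.044,"dy":-0.02,"dz":-0.022,"rx":0,"ry":0.0032,"rz":0},
    {"dx":-0.044,"dy":-0.02,"dz":-0.022,"rx":0,"ry":0.0032,"rz":0},
    {"dx":-0.044,"dy":-0.02,"dz":-0.022,"rx":0,"ry":0.0032,"rz":0},
    {"dx":-0.044,"dy":-0.02,"dz":-0.022,"rx":0,"ry":0.0032,"rz":0},
    {"dx":-0.044,"dy":-0.02,"dz":-0.022,"rx":0,"ry":0.0032,"rz":0},
    {"dx":-0.044,"dy":-0.02,"dz":-0.022,"rx":0,"ry":0.0032,"rz":0}
  ]
}}

```text
t: 7.9
tcp_pos: [0.5025, 0.1657, 0.129]
tool_rot: [0.041, 0.989, 0.01, 0.14]
force: [-2.5, 3.7, 2.5]
finger_gap: 0.282
gripper_force: 39.6
```

Emit:
{"name": "move_arm", "arguments": {
  "targets": [
    {"dx":-0.039,"dy":-0.03,"dz":-0.02,"rx":0,"ry":0.0029,"rz":0},
    {"dx":-0.039,"dy":-0.03,"dz":-0.02,"rx":0,"ry":0.0029,"rz":0},
    {"dx":-0.039,"dy":-0.03,"dz":-0.02,"rx":0,"ry":0.0029,"rz":0},
    {"dx":-0.039,"dy":-0.03,"dz":-0.02,"rx":0,"ry":0.0029,"rz":0},
    {"dx":-0.039,"dy":-0.03,"dz":-0.02,"rx":0,"ry":0.0029,"rz":0},
    {"dx":-0.039,"dy":-0.03,"dz":-0.02,"rx":0,"ry":0.0029,"rz":0},
    {"dx":-0.039,"dy":-0.03,"dz":-0.02,"rx":0,"ry":0.0029,"rz":0},
    {"dx":-0.039,"dy":-0.03,"dz":-0.02,"rx":0,"ry":0.0029,"rz":0},
    {"dx":-0.039,"dy":-0.03,"dz":-0.02,"rx":0,"ry":0.0029,"rz":0},
    {"dx":-0.039,"dy":-0.03,"dz":-0.02,"rx":0,"ry":0.0029,"rz":0}
  ]
}}

```text
t: 9.15
tcp_pos: [0.4927, 0.1578, 0.1239]
tool_rot: [0.041, 0.99, 0.009, 0.132]
force: [-4.2, 3.6, 3.3]
finger_gap: 0.281
gripper_force: 39.6
```

Emit:
{"name": "move_arm", "arguments": {
  "targets": [
    {"dx":-0.032,"dy":-0.038,"dz":-0.016,"rx":0,"ry":0.0024,"rz":0},
    {"dx":-0.032,"dy":-0.038,"dz":-0.016,"rx":0,"ry":0.0024,"rz":0},
    {"dx":-0.032,"dy":-0.038,"dz":-0.016,"rx":0,"ry":0.0024,"rz":0},
    {"dx":-0.032,"dy":-0.038,"dz":-0.016,"rx":0,"ry":0.0024,"rz":0},
    {"dx":-0.032,"dy":-0.038,"dz":-0.016,"rx":0,"ry":0.0024,"rz":0},
    {"dx":-0.032,"dy":-0.038,"dz":-0.016,"rx":0,"ry":0.0024,"rz":0},
    {"dx":-0.032,"dy":-0.038,"dz":-0.016,"rx":0,"ry":0.0024,"rz":0},
    {"dx":-0.032,"dy":-0.038,"dz":-0.016,"rx":0,"ry":0.0024,"rz":0},
    {"dx":-0.032,"dy":-0.038,"dz":-0.016,"rx":0,"ry":0.0024,"rz":0},
    {"dx":-0.032,"dy":-0.038,"dz":-0.016,"rx":0,"ry":0.0024,"rz":0}
  ]
}}

```text
t: 10.4
tcp_pos: [0.485, 0.1481, 0.12]
tool_rot: [0.041, 0.991, 0.009, 0.126]
force: [-3.6, 2.7, 3.3]
finger_gap: 0.282
gripper_force: 39.7
```

Run:
```python
from h import *
s=meas();look(s["tcp_pos"],s["force"],143);print(np.round(s["q"],2),np.array(s["tool_rot"]).round(3),rot(143).as_quat().round(3))
```

```text
t 10.40 th 144.23 r 62.68 h 31.48 mm | Ft -1.22 Fr 3.00 Fn 4.62 | gap 0.282 grip 39.7 [0.485  0.1481 0.12  ]
th 143.3 (cmd 143.0) r 61.6 h 51.4 Ft -1.2 Fr 3.0 Fn 4.6
[ 0.08  0.5   2.01 -0.04  0.38 -1.37] [0.041 0.991 0.009 0.126] [0.    0.993 0.    0.122]
```

Run:
```python
from h import *
json.dump(dict(p=[0.51432-.25*.115,0.17055-.25*.088,0.13311-.25*.058],off=[.0032,-.0002,-.0003]),open("cmd.json","w"))
chord([143,155,167,179,191,203,215],n*.001)
```

```text
155 {'dx': -0.027, 'dy': -0.044, 'dz': -0.009, 'ry': 0.0018}
167 {'dx': -0.015, 'dy': -0.049, 'dz': -0.007, 'ry': 0.0011}
179 {'dx': -0.006, 'dy': -0.052, 'dz': -0.003, 'ry': 0.0004}
191 {'dx': 0.004, 'dy': -0.051, 'dz': 0.002, 'ry': -0.0003}
203 {'dx': 0.014, 'dy': -0.05, 'dz': 0.007, 'ry': -0.001}
215 {'dx': 0.023, 'dy': -0.045, 'dz': 0.011, 'ry': -0.0017}
```

Emit:
{"name": "move_arm", "arguments": {
  "targets": [
    {"dx":-0.027,"dy":-0.044,"dz":-0.009,"rx":0,"ry":0.0018,"rz":0},
    {"dx":-0.027,"dy":-0.044,"dz":-0.009,"rx":0,"ry":0.0018,"rz":0},
    {"dx":-0.027,"dy":-0.044,"dz":-0.009,"rx":0,"ry":0.0018,"rz":0},
    {"dx":-0.027,"dy":-0.044,"dz":-0.009,"rx":0,"ry":0.0018,"rz":0},
    {"dx":-0.027,"dy":-0.044,"dz":-0.009,"rx":0,"ry":0.0018,"rz":0},
    {"dx":-0.027,"dy":-0.044,"dz":-0.009,"rx":0,"ry":0.0018,"rz":0},
    {"dx":-0.027,"dy":-0.044,"dz":-0.009,"rx":0,"ry":0.0018,"rz":0},
    {"dx":-0.027,"dy":-0.044,"dz":-0.009,"rx":0,"ry":0.0018,"rz":0},
    {"dx":-0.027,"dy":-0.044,"dz":-0.009,"rx":0,"ry":0.0018,"rz":0},
    {"dx":-0.027,"dy":-0.044,"dz":-0.009,"rx":0,"ry":0.0018,"rz":0}
  ]
}}

```text
t: 11.65
tcp_pos: [0.4793, 0.1371, 0.1173]
tool_rot: [0.041, 0.992, 0.009, 0.122]
force: [5.2, 2.7, -18.5]
finger_gap: 0.281
gripper_force: 40.1
```

Emit:
{"name": "move_arm", "arguments": {
  "targets": [
    {"dx":-0.015,"dy":-0.049,"dz":-0.007,"rx":0,"ry":0.0011,"rz":0},
    {"dx":-0.015,"dy":-0.049,"dz":-0.007,"rx":0,"ry":0.0011,"rz":0},
    {"dx":-0.015,"dy":-0.049,"dz":-0.007,"rx":0,"ry":0.0011,"rz":0},
    {"dx":-0.015,"dy":-0.049,"dz":-0.007,"rx":0,"ry":0.0011,"rz":0},
    {"dx":-0.015,"dy":-0.049,"dz":-0.007,"rx":0,"ry":0.0011,"rz":0},
    {"dx":-0.015,"dy":-0.049,"dz":-0.007,"rx":0,"ry":0.0011,"rz":0},
    {"dx":-0.015,"dy":-0.049,"dz":-0.007,"rx":0,"ry":0.0011,"rz":0},
    {"dx":-0.015,"dy":-0.049,"dz":-0.007,"rx":0,"ry":0.0011,"rz":0},
    {"dx":-0.015,"dy":-0.049,"dz":-0.007,"rx":0,"ry":0.0011,"rz":0},
    {"dx":-0.015,"dy":-0.049,"dz":-0.007,"rx":0,"ry":0.0011,"rz":0}
  ]
}}

```text
t: 12.9
tcp_pos: [0.4755, 0.1247, 0.1156]
tool_rot: [0.041, 0.992, 0.009, 0.119]
force: [5.6, 1.3, -19.1]
finger_gap: 0.278
gripper_force: 40.2
```

Emit:
{"name": "move_arm", "arguments": {
  "targets": [
    {"dx":-0.006,"dy":-0.052,"dz":-0.003,"rx":0,"ry":0.0004,"rz":0},
    {"dx":-0.006,"dy":-0.052,"dz":-0.003,"rx":0,"ry":0.0004,"rz":0},
    {"dx":-0.006,"dy":-0.052,"dz":-0.003,"rx":0,"ry":0.0004,"rz":0},
    {"dx":-0.006,"dy":-0.052,"dz":-0.003,"rx":0,"ry":0.0004,"rz":0},
    {"dx":-0.006,"dy":-0.052,"dz":-0.003,"rx":0,"ry":0.0004,"rz":0},
    {"dx":-0.006,"dy":-0.052,"dz":-0.003,"rx":0,"ry":0.0004,"rz":0},
    {"dx":-0.006,"dy":-0.052,"dz":-0.003,"rx":0,"ry":0.0004,"rz":0},
    {"dx":-0.006,"dy":-0.052,"dz":-0.003,"rx":0,"ry":0.0004,"rz":0},
    {"dx":-0.006,"dy":-0.052,"dz":-0.003,"rx":0,"ry":0.0004,"rz":0},
    {"dx":-0.006,"dy":-0.052,"dz":-0.003,"rx":0,"ry":0.0004,"rz":0}
  ]
}}

```text
t: 14.15
tcp_pos: [0.4744, 0.1116, 0.115]
tool_rot: [0.041, 0.992, 0.009, 0.118]
force: [5.7, 0.5, -19.2]
finger_gap: 0.28
gripper_force: 40.2
```

Emit:
{"name": "move_arm", "arguments": {
  "targets": [
    {"dx":0.004,"dy":-0.051,"dz":0.002,"rx":0,"ry":-0.0003,"rz":0},
    {"dx":0.004,"dy":-0.051,"dz":0.002,"rx":0,"ry":-0.0003,"rz":0},
    {"dx":0.004,"dy":-0.051,"dz":0.002,"rx":0,"ry":-0.0003,"rz":0},
    {"dx":0.004,"dy":-0.051,"dz":0.002,"rx":0,"ry":-0.0003,"rz":0},
    {"dx":0.004,"dy":-0.051,"dz":0.002,"rx":0,"ry":-0.0003,"rz":0},
    {"dx":0.004,"dy":-0.051,"dz":0.002,"rx":0,"ry":-0.0003,"rz":0},
    {"dx":0.004,"dy":-0.051,"dz":0.002,"rx":0,"ry":-0.0003,"rz":0},
    {"dx":0.004,"dy":-0.051,"dz":0.002,"rx":0,"ry":-0.0003,"rz":0},
    {"dx":0.004,"dy":-0.051,"dz":0.002,"rx":0,"ry":-0.0003,"rz":0},
    {"dx":0.004,"dy":-0.051,"dz":0.002,"rx":0,"ry":-0.0003,"rz":0}
  ]
}}

```text
t: 15.4
tcp_pos: [0.4758, 0.0987, 0.1157]
tool_rot: [0.041, 0.992, 0.009, 0.119]
force: [6.2, 1.4, -18.0]
finger_gap: 0.282
gripper_force: 40.2
```

Run:
```python
from h import *
s=meas();look(s["tcp_pos"],s["force"],191);print(np.round(s["q"],2))
```

```text
t 15.40 th 191.87 r 62.31 h 31.81 mm | Ft -1.88 Fr 2.30 Fn -18.84 | gap 0.282 grip 40.2 [0.4758 0.0987 0.1157]
th 192.0 (cmd 191.0) r 60.5 h 50.7 Ft -1.9 Fr 2.3 Fn -18.8
[-0.04  0.49  2.06  0.05  0.35 -1.56]
```

A 1 mm correction along the axis pushed Fn to −19 N, so I'll take most of it back. Tangential drag is still at baseline, about −1 N.

Run:
```python
from h import *
p=np.array([0.51432,0.17055,0.13311])+.25*np.array([-.115-.044,-.088-.196,-.058-.017])
json.dump(dict(p=list(p),off=list(np.array([.0032,-.0002,-.0003])+.001*n)),open("cmd.json","w"))
chord([191,203,215,227,239,251],-n*.0008)
```

```text
203 {'dx': 0.016, 'dy': -0.05, 'dz': 0.004, 'ry': -0.001}
215 {'dx': 0.023, 'dy': -0.045, 'dz': 0.011, 'ry': -0.0017}
227 {'dx': 0.031, 'dy': -0.039, 'dz': 0.016, 'ry': -0.0023}
239 {'dx': 0.038, 'dy': -0.032, 'dz': 0.019, 'ry': -0.0028}
251 {'dx': 0.043, 'dy': -0.021, 'dz': 0.022, 'ry': -0.0032}
```

Emit:
{"name": "move_arm", "arguments": {
  "targets": [
    {"dx":0.016,"dy":-0.05,"dz":0.004,"rx":0,"ry":-0.001,"rz":0},
    {"dx":0.016,"dy":-0.05,"dz":0.004,"rx":0,"ry":-0.001,"rz":0},
    {"dx":0.016,"dy":-0.05,"dz":0.004,"rx":0,"ry":-0.001,"rz":0},
    {"dx":0.016,"dy":-0.05,"dz":0.004,"rx":0,"ry":-0.001,"rz":0},
    {"dx":0.016,"dy":-0.05,"dz":0.004,"rx":0,"ry":-0.001,"rz":0},
    {"dx":0.016,"dy":-0.05,"dz":0.004,"rx":0,"ry":-0.001,"rz":0},
    {"dx":0.016,"dy":-0.05,"dz":0.004,"rx":0,"ry":-0.001,"rz":0},
    {"dx":0.016,"dy":-0.05,"dz":0.004,"rx":0,"ry":-0.001,"rz":0},
    {"dx":0.016,"dy":-0.05,"dz":0.004,"rx":0,"ry":-0.001,"rz":0},
    {"dx":0.016,"dy":-0.05,"dz":0.004,"rx":0,"ry":-0.001,"rz":0}
  ]
}}

```text
t: 16.65
tcp_pos: [0.4795, 0.0865, 0.1174]
tool_rot: [0.041, 0.992, 0.009, 0.122]
force: [4.9, 1.4, -9.8]
finger_gap: 0.283
gripper_force: 41.0
```

Emit:
{"name": "move_arm", "arguments": {
  "targets": [
    {"dx":0.023,"dy":-0.045,"dz":0.011,"rx":0,"ry":-0.0017,"rz":0},
    {"dx":0.023,"dy":-0.045,"dz":0.011,"rx":0,"ry":-0.0017,"rz":0},
    {"dx":0.023,"dy":-0.045,"dz":0.011,"rx":0,"ry":-0.0017,"rz":0},
    {"dx":0.023,"dy":-0.045,"dz":0.011,"rx":0,"ry":-0.0017,"rz":0},
    {"dx":0.023,"dy":-0.045,"dz":0.011,"rx":0,"ry":-0.0017,"rz":0},
    {"dx":0.023,"dy":-0.045,"dz":0.011,"rx":0,"ry":-0.0017,"rz":0},
    {"dx":0.023,"dy":-0.045,"dz":0.011,"rx":0,"ry":-0.0017,"rz":0},
    {"dx":0.023,"dy":-0.045,"dz":0.011,"rx":0,"ry":-0.0017,"rz":0},
    {"dx":0.023,"dy":-0.045,"dz":0.011,"rx":0,"ry":-0.0017,"rz":0},
    {"dx":0.023,"dy":-0.045,"dz":0.011,"rx":0,"ry":-0.0017,"rz":0}
  ]
}}

```text
t: 17.9
tcp_pos: [0.4854, 0.0754, 0.1204]
tool_rot: [0.041, 0.991, 0.009, 0.127]
force: [4.9, 2.6, -8.7]
finger_gap: 0.28
gripper_force: 41.2
```

Emit:
{"name": "move_arm", "arguments": {
  "targets": [
    {"dx":0.031,"dy":-0.039,"dz":0.016,"rx":0,"ry":-0.0023,"rz":0},
    {"dx":0.031,"dy":-0.039,"dz":0.016,"rx":0,"ry":-0.0023,"rz":0},
    {"dx":0.031,"dy":-0.039,"dz":0.016,"rx":0,"ry":-0.0023,"rz":0},
    {"dx":0.031,"dy":-0.039,"dz":0.016,"rx":0,"ry":-0.0023,"rz":0},
    {"dx":0.031,"dy":-0.039,"dz":0.016,"rx":0,"ry":-0.0023,"rz":0},
    {"dx":0.031,"dy":-0.039,"dz":0.016,"rx":0,"ry":-0.0023,"rz":0},
    {"dx":0.031,"dy":-0.039,"dz":0.016,"rx":0,"ry":-0.0023,"rz":0},
    {"dx":0.031,"dy":-0.039,"dz":0.016,"rx":0,"ry":-0.0023,"rz":0},
    {"dx":0.031,"dy":-0.039,"dz":0.016,"rx":0,"ry":-0.0023,"rz":0},
    {"dx":0.031,"dy":-0.039,"dz":0.016,"rx":0,"ry":-0.0023,"rz":0}
  ]
}}

```text
t: 19.15
tcp_pos: [0.4932, 0.0659, 0.1243]
tool_rot: [0.041, 0.99, 0.009, 0.133]
force: [6.7, 4.0, -9.0]
finger_gap: 0.282
gripper_force: 41.2
```

Run:
```python
from h import *
s=meas();look(s["tcp_pos"],s["force"],227);print(np.round(s["q"],2))
```

```text
t 19.15 th 227.67 r 61.70 h 31.60 mm | Ft -1.33 Fr -4.24 Fn -11.08 | gap 0.282 grip 41.2 [0.4932 0.0659 0.1243]
th 228.5 (cmd 227.0) r 60.7 h 51.4 Ft -1.3 Fr -4.3 Fn -11.1
[-0.12  0.48  2.04  0.11  0.36 -1.7 ]
```

Run:
```python
from h import *
p=np.array([0.51432,0.17055,0.13311])+.25*np.array([-.159+.07,-.284-.134,-.075+.031])
json.dump(dict(p=list(p),off=list(np.array([.0032,-.0002,-.0003])+.0002*n)),open("cmd.json","w"))
chord([227,239,251,263,275,287],-n*.0004)
```

```text
239 {'dx': 0.039, 'dy': -0.032, 'dz': 0.018, 'ry': -0.0028}
251 {'dx': 0.043, 'dy': -0.021, 'dz': 0.021, 'ry': -0.0032}
263 {'dx': 0.046, 'dy': -0.012, 'dz': 0.024, 'ry': -0.0034}
275 {'dx': 0.047, 'dy': -0.001, 'dz': 0.024, 'ry': -0.0035}
287 {'dx': 0.047, 'dy': 0.01, 'dz': 0.023, 'ry': -0.0034}
```

Emit:
{"name": "move_arm", "arguments": {
  "targets": [
    {"dx":0.039,"dy":-0.032,"dz":0.018,"rx":0,"ry":-0.0028,"rz":0},
    {"dx":0.039,"dy":-0.032,"dz":0.018,"rx":0,"ry":-0.0028,"rz":0},
    {"dx":0.039,"dy":-0.032,"dz":0.018,"rx":0,"ry":-0.0028,"rz":0},
    {"dx":0.039,"dy":-0.032,"dz":0.018,"rx":0,"ry":-0.0028,"rz":0},
    {"dx":0.039,"dy":-0.032,"dz":0.018,"rx":0,"ry":-0.0028,"rz":0},
    {"dx":0.039,"dy":-0.032,"dz":0.018,"rx":0,"ry":-0.0028,"rz":0},
    {"dx":0.039,"dy":-0.032,"dz":0.018,"rx":0,"ry":-0.0028,"rz":0},
    {"dx":0.039,"dy":-0.032,"dz":0.018,"rx":0,"ry":-0.0028,"rz":0},
    {"dx":0.039,"dy":-0.032,"dz":0.018,"rx":0,"ry":-0.0028,"rz":0},
    {"dx":0.039,"dy":-0.032,"dz":0.018,"rx":0,"ry":-0.0028,"rz":0}
  ]
}}

```text
t: 20.4
tcp_pos: [0.5023, 0.0586, 0.1288]
tool_rot: [0.041, 0.989, 0.01, 0.139]
force: [6.4, 7.5, -6.0]
finger_gap: 0.281
gripper_force: 41.4
```

Emit:
{"name": "move_arm", "arguments": {
  "targets": [
    {"dx":0.043,"dy":-0.021,"dz":0.021,"rx":0,"ry":-0.0032,"rz":0},
    {"dx":0.043,"dy":-0.021,"dz":0.021,"rx":0,"ry":-0.0032,"rz":0},
    {"dx":0.043,"dy":-0.021,"dz":0.021,"rx":0,"ry":-0.0032,"rz":0},
    {"dx":0.043,"dy":-0.021,"dz":0.021,"rx":0,"ry":-0.0032,"rz":0},
    {"dx":0.043,"dy":-0.021,"dz":0.021,"rx":0,"ry":-0.0032,"rz":0},
    {"dx":0.043,"dy":-0.021,"dz":0.021,"rx":0,"ry":-0.0032,"rz":0},
    {"dx":0.043,"dy":-0.021,"dz":0.021,"rx":0,"ry":-0.0032,"rz":0},
    {"dx":0.043,"dy":-0.021,"dz":0.021,"rx":0,"ry":-0.0032,"rz":0},
    {"dx":0.043,"dy":-0.021,"dz":0.021,"rx":0,"ry":-0.0032,"rz":0},
    {"dx":0.043,"dy":-0.021,"dz":0.021,"rx":0,"ry":-0.0032,"rz":0}
  ]
}}

```text
t: 21.65
tcp_pos: [0.5117, 0.0538, 0.1337]
tool_rot: [0.041, 0.988, 0.011, 0.146]
force: [5.0, 9.4, -5.4]
finger_gap: 0.279
gripper_force: 41.4
```

Emit:
{"name": "move_arm", "arguments": {
  "targets": [
    {"dx":0.046,"dy":-0.012,"dz":0.024,"rx":0,"ry":-0.0034,"rz":0},
    {"dx":0.046,"dy":-0.012,"dz":0.024,"rx":0,"ry":-0.0034,"rz":0},
    {"dx":0.046,"dy":-0.012,"dz":0.024,"rx":0,"ry":-0.0034,"rz":0},
    {"dx":0.046,"dy":-0.012,"dz":0.024,"rx":0,"ry":-0.0034,"rz":0},
    {"dx":0.046,"dy":-0.012,"dz":0.024,"rx":0,"ry":-0.0034,"rz":0},
    {"dx":0.046,"dy":-0.012,"dz":0.024,"rx":0,"ry":-0.0034,"rz":0},
    {"dx":0.046,"dy":-0.012,"dz":0.024,"rx":0,"ry":-0.0034,"rz":0},
    {"dx":0.046,"dy":-0.012,"dz":0.024,"rx":0,"ry":-0.0034,"rz":0},
    {"dx":0.046,"dy":-0.012,"dz":0.024,"rx":0,"ry":-0.0034,"rz":0},
    {"dx":0.046,"dy":-0.012,"dz":0.024,"rx":0,"ry":-0.0034,"rz":0}
  ]
}}

```text
t: 22.9
tcp_pos: [0.5217, 0.051, 0.1389]
tool_rot: [0.04, 0.987, 0.011, 0.153]
force: [4.5, 6.7, -7.7]
finger_gap: 0.279
gripper_force: 41.0
```

Run:
```python
from h import *
s=meas();look(s["tcp_pos"],s["force"],263);print(np.round(s["q"],2))
```

```text
t 22.90 th 261.05 r 61.29 h 31.63 mm | Ft -0.56 Fr -6.71 Fn -8.92 | gap 0.279 grip 41.0 [0.5217 0.051  0.1389]
th 261.4 (cmd 263.0) r 61.0 h 52.0 Ft -0.5 Fr -6.7 Fn -8.9
[-0.15  0.47  2.    0.15  0.37 -1.77]
```

Run:
```python
from h import *
p=np.array([0.51432,0.17055,0.13311])+.25*np.array([-.089+.128,-.418-.065,-.044+.063])
json.dump(dict(p=list(p),off=list(np.array([.0032,-.0002,-.0003])-.0002*n)),open("cmd.json","w"))
chord([263,275,287,299,311,323],-n*.0004+.0002*ey)
```

```text
275 {'dx': 0.048, 'dy': -0.0, 'dz': 0.022, 'ry': -0.0035}
287 {'dx': 0.047, 'dy': 0.01, 'dz': 0.024, 'ry': -0.0034}
299 {'dx': 0.043, 'dy': 0.02, 'dz': 0.022, 'ry': -0.0032}
311 {'dx': 0.039, 'dy': 0.03, 'dz': 0.02, 'ry': -0.0029}
323 {'dx': 0.033, 'dy': 0.038, 'dz': 0.016, 'ry': -0.0024}
```

Emit:
{"name": "move_arm", "arguments": {
  "targets": [
    {"dx":0.048,"dy":0,"dz":0.022,"rx":0,"ry":-0.0035,"rz":0},
    {"dx":0.048,"dy":0,"dz":0.022,"rx":0,"ry":-0.0035,"rz":0},
    {"dx":0.048,"dy":0,"dz":0.022,"rx":0,"ry":-0.0035,"rz":0},
    {"dx":0.048,"dy":0,"dz":0.022,"rx":0,"ry":-0.0035,"rz":0},
    {"dx":0.048,"dy":0,"dz":0.022,"rx":0,"ry":-0.0035,"rz":0},
    {"dx":0.048,"dy":0,"dz":0.022,"rx":0,"ry":-0.0035,"rz":0},
    {"dx":0.048,"dy":0,"dz":0.022,"rx":0,"ry":-0.0035,"rz":0},
    {"dx":0.048,"dy":0,"dz":0.022,"rx":0,"ry":-0.0035,"rz":0},
    {"dx":0.048,"dy":0,"dz":0.022,"rx":0,"ry":-0.0035,"rz":0},
    {"dx":0.048,"dy":0,"dz":0.022,"rx":0,"ry":-0.0035,"rz":0}
  ]
}}

```text
t: 24.15
tcp_pos: [0.5338, 0.0503, 0.1448]
tool_rot: [0.04, 0.986, 0.011, 0.163]
force: [-1.8, 5.8, 1.6]
finger_gap: 0.283
gripper_force: 42.0
```

Emit:
{"name": "move_arm", "arguments": {
  "targets": [
    {"dx":0.047,"dy":0.01,"dz":0.024,"rx":0,"ry":-0.0034,"rz":0},
    {"dx":0.047,"dy":0.01,"dz":0.024,"rx":0,"ry":-0.0034,"rz":0},
    {"dx":0.047,"dy":0.01,"dz":0.024,"rx":0,"ry":-0.0034,"rz":0},
    {"dx":0.047,"dy":0.01,"dz":0.024,"rx":0,"ry":-0.0034,"rz":0},
    {"dx":0.047,"dy":0.01,"dz":0.024,"rx":0,"ry":-0.0034,"rz":0},
    {"dx":0.047,"dy":0.01,"dz":0.024,"rx":0,"ry":-0.0034,"rz":0},
    {"dx":0.047,"dy":0.01,"dz":0.024,"rx":0,"ry":-0.0034,"rz":0},
    {"dx":0.047,"dy":0.01,"dz":0.024,"rx":0,"ry":-0.0034,"rz":0},
    {"dx":0.047,"dy":0.01,"dz":0.024,"rx":0,"ry":-0.0034,"rz":0},
    {"dx":0.047,"dy":0.01,"dz":0.024,"rx":0,"ry":-0.0034,"rz":0}
  ]
}}

```text
t: 25.4
tcp_pos: [0.5459, 0.0524, 0.1509]
tool_rot: [0.04, 0.984, 0.011, 0.172]
force: [-4.5, 3.7, 4.3]
finger_gap: 0.282
gripper_force: 42.6
```

Emit:
{"name": "move_arm", "arguments": {
  "targets": [
    {"dx":0.043,"dy":0.02,"dz":0.022,"rx":0,"ry":-0.0032,"rz":0},
    {"dx":0.043,"dy":0.02,"dz":0.022,"rx":0,"ry":-0.0032,"rz":0},
    {"dx":0.043,"dy":0.02,"dz":0.022,"rx":0,"ry":-0.0032,"rz":0},
    {"dx":0.043,"dy":0.02,"dz":0.022,"rx":0,"ry":-0.0032,"rz":0},
    {"dx":0.043,"dy":0.02,"dz":0.022,"rx":0,"ry":-0.0032,"rz":0},
    {"dx":0.043,"dy":0.02,"dz":0.022,"rx":0,"ry":-0.0032,"rz":0},
    {"dx":0.043,"dy":0.02,"dz":0.022,"rx":0,"ry":-0.0032,"rz":0},
    {"dx":0.043,"dy":0.02,"dz":0.022,"rx":0,"ry":-0.0032,"rz":0},
    {"dx":0.043,"dy":0.02,"dz":0.022,"rx":0,"ry":-0.0032,"rz":0},
    {"dx":0.043,"dy":0.02,"dz":0.022,"rx":0,"ry":-0.0032,"rz":0}
  ]
}}

```text
t: 26.65
tcp_pos: [0.557, 0.0571, 0.1565]
tool_rot: [0.04, 0.983, 0.011, 0.181]
force: [-5.6, 1.3, 5.8]
finger_gap: 0.28
gripper_force: 42.7
```

Run:
```python
from h import *
s=meas();look(s["tcp_pos"],s["force"],299);print(np.round(s["q"],2))
```

```text
t 26.65 th 298.78 r 62.12 h 31.33 mm | Ft -1.41 Fr -2.31 Fn 7.74 | gap 0.280 grip 42.7 [0.557  0.0571 0.1565]
th 298.3 (cmd 299.0) r 61.8 h 52.2 Ft -1.4 Fr -2.3 Fn 7.7
[-0.13  0.46  1.94  0.14  0.38 -1.74]
```

Run:
```python
from h import *
p=np.array([0.51432,0.17055,0.13311])+.25*np.array([.039+.138,-.483+.03,.019+.068])
json.dump(dict(p=list(p),off=list(np.array([.0032,0,-.0003])-.0006*n)),open("cmd.json","w"))
chord([299,311,323,335,347,359],n*.0003)
```

```text
311 {'dx': 0.039, 'dy': 0.03, 'dz': 0.021, 'ry': -0.0029}
323 {'dx': 0.032, 'dy': 0.038, 'dz': 0.016, 'ry': -0.0024}
335 {'dx': 0.025, 'dy': 0.044, 'dz': 0.012, 'ry': -0.0018}
347 {'dx': 0.015, 'dy': 0.049, 'dz': 0.008, 'ry': -0.0011}
359 {'dx': 0.006, 'dy': 0.051, 'dz': 0.003, 'ry': -0.0004}
```

Emit:
{"name": "move_arm", "arguments": {
  "targets": [
    {"dx":0.039,"dy":0.03,"dz":0.021,"rx":0,"ry":-0.0029,"rz":0},
    {"dx":0.039,"dy":0.03,"dz":0.021,"rx":0,"ry":-0.0029,"rz":0},
    {"dx":0.039,"dy":0.03,"dz":0.021,"rx":0,"ry":-0.0029,"rz":0},
    {"dx":0.039,"dy":0.03,"dz":0.021,"rx":0,"ry":-0.0029,"rz":0},
    {"dx":0.039,"dy":0.03,"dz":0.021,"rx":0,"ry":-0.0029,"rz":0},
    {"dx":0.039,"dy":0.03,"dz":0.021,"rx":0,"ry":-0.0029,"rz":0},
    {"dx":0.039,"dy":0.03,"dz":0.021,"rx":0,"ry":-0.0029,"rz":0},
    {"dx":0.039,"dy":0.03,"dz":0.021,"rx":0,"ry":-0.0029,"rz":0},
    {"dx":0.039,"dy":0.03,"dz":0.021,"rx":0,"ry":-0.0029,"rz":0},
    {"dx":0.039,"dy":0.03,"dz":0.021,"rx":0,"ry":-0.0029,"rz":0}
  ]
}}

```text
t: 27.9
tcp_pos: [0.5672, 0.0644, 0.1617]
tool_rot: [0.04, 0.981, 0.012, 0.188]
force: [-4.5, 0.7, 4.6]
finger_gap: 0.284
gripper_force: 42.7
```

Emit:
{"name": "move_arm", "arguments": {
  "targets": [
    {"dx":0.032,"dy":0.038,"dz":0.016,"rx":0,"ry":-0.0024,"rz":0},
    {"dx":0.032,"dy":0.038,"dz":0.016,"rx":0,"ry":-0.0024,"rz":0},
    {"dx":0.032,"dy":0.038,"dz":0.016,"rx":0,"ry":-0.0024,"rz":0},
    {"dx":0.032,"dy":0.038,"dz":0.016,"rx":0,"ry":-0.0024,"rz":0},
    {"dx":0.032,"dy":0.038,"dz":0.016,"rx":0,"ry":-0.0024,"rz":0},
    {"dx":0.032,"dy":0.038,"dz":0.016,"rx":0,"ry":-0.0024,"rz":0},
    {"dx":0.032,"dy":0.038,"dz":0.016,"rx":0,"ry":-0.0024,"rz":0},
    {"dx":0.032,"dy":0.038,"dz":0.016,"rx":0,"ry":-0.0024,"rz":0},
    {"dx":0.032,"dy":0.038,"dz":0.016,"rx":0,"ry":-0.0024,"rz":0},
    {"dx":0.032,"dy":0.038,"dz":0.016,"rx":0,"ry":-0.0024,"rz":0}
  ]
}}

```text
t: 29.15
tcp_pos: [0.5757, 0.0738, 0.1659]
tool_rot: [0.04, 0.98, 0.012, 0.195]
force: [-5.9, -0.1, 7.1]
finger_gap: 0.281
gripper_force: 43.0
```

Emit:
{"name": "move_arm", "arguments": {
  "targets": [
    {"dx":0.025,"dy":0.044,"dz":0.012,"rx":0,"ry":-0.0018,"rz":0},
    {"dx":0.025,"dy":0.044,"dz":0.012,"rx":0,"ry":-0.0018,"rz":0},
    {"dx":0.025,"dy":0.044,"dz":0.012,"rx":0,"ry":-0.0018,"rz":0},
    {"dx":0.025,"dy":0.044,"dz":0.012,"rx":0,"ry":-0.0018,"rz":0},
    {"dx":0.025,"dy":0.044,"dz":0.012,"rx":0,"ry":-0.0018,"rz":0},
    {"dx":0.025,"dy":0.044,"dz":0.012,"rx":0,"ry":-0.0018,"rz":0},
    {"dx":0.025,"dy":0.044,"dz":0.012,"rx":0,"ry":-0.0018,"rz":0},
    {"dx":0.025,"dy":0.044,"dz":0.012,"rx":0,"ry":-0.0018,"rz":0},
    {"dx":0.025,"dy":0.044,"dz":0.012,"rx":0,"ry":-0.0018,"rz":0},
    {"dx":0.025,"dy":0.044,"dz":0.012,"rx":0,"ry":-0.0018,"rz":0}
  ]
}}

```text
t: 30.4
tcp_pos: [0.5809, 0.0821, 0.1684]
tool_rot: [0.04, 0.979, 0.01, 0.199]
force: [-9.0, -12.9, 6.5]
finger_gap: 0.282
gripper_force: 43.3
```

Run:
```python
from h import *
s=meas();look(s["tcp_pos"],s["force"],335);print(np.round(s["q"],2))
```

```text
t 30.40 th 332.59 r 63.78 h 31.13 mm | Ft -13.81 Fr 1.45 Fn 9.92 | gap 0.282 grip 43.3 [0.5809 0.0821 0.1684]
th 332.1 (cmd 335.0) r 62.7 h 51.8 Ft -13.8 Fr 1.6 Fn 9.9
[-0.07  0.46  1.89  0.08  0.38 -1.62]
```

Drag has jumped to −13.8 N with the knob at about 332°. I'll creep over the crest in 3° steps.

Run:
```python
from h import *
p=np.array([0.51432,0.17055,0.13311])+.25*np.array([.177+.096,-.453+.112,.087+.049])
json.dump(dict(p=list(p),off=list(np.array([.0032,0,-.0003])-.0003*n)),open("cmd.json","w"))
chord([335,338,341,344,347,350,353],n*.0003)
```

```text
338 {'dx': 0.004, 'dy': 0.012, 'dz': 0.004, 'ry': -0.0003}
341 {'dx': 0.004, 'dy': 0.012, 'dz': 0.002, 'ry': -0.0003}
344 {'dx': 0.004, 'dy': 0.012, 'dz': 0.002, 'ry': -0.0003}
347 {'dx': 0.002, 'dy': 0.013, 'dz': 0.001, 'ry': -0.0002}
350 {'dx': 0.003, 'dy': 0.013, 'dz': 0.002, 'ry': -0.0002}
353 {'dx': 0.002, 'dy': 0.013, 'dz': 0.0, 'ry': -0.0001}
```

Emit:
{"name": "move_arm", "arguments": {
  "targets": [
    {"dx":0.004,"dy":0.012,"dz":0.004,"rx":0,"ry":-0.0003,"rz":0},
    {"dx":0.004,"dy":0.012,"dz":0.004,"rx":0,"ry":-0.0003,"rz":0},
    {"dx":0.004,"dy":0.012,"dz":0.004,"rx":0,"ry":-0.0003,"rz":0},
    {"dx":0.004,"dy":0.012,"dz":0.004,"rx":0,"ry":-0.0003,"rz":0},
    {"dx":0.004,"dy":0.012,"dz":0.004,"rx":0,"ry":-0.0003,"rz":0},
    {"dx":0.004,"dy":0.012,"dz":0.004,"rx":0,"ry":-0.0003,"rz":0},
    {"dx":0.004,"dy":0.012,"dz":0.004,"rx":0,"ry":-0.0003,"rz":0},
    {"dx":0.004,"dy":0.012,"dz":0.004,"rx":0,"ry":-0.0003,"rz":0},
    {"dx":0.004,"dy":0.012,"dz":0.004,"rx":0,"ry":-0.0003,"rz":0},
    {"dx":0.004,"dy":0.012,"dz":0.004,"rx":0,"ry":-0.0003,"rz":0}
  ]
}}

```text
t: 31.65
tcp_pos: [0.5822, 0.0848, 0.1692]
tool_rot: [0.04, 0.979, 0.01, 0.199]
force: [-6.2, -13.8, 4.5]
finger_gap: 0.285
gripper_force: 43.2
```

Emit:
{"name": "move_arm", "arguments": {
  "targets": [
    {"dx":0.004,"dy":0.012,"dz":0.002,"rx":0,"ry":-0.0003,"rz":0},
    {"dx":0.004,"dy":0.012,"dz":0.002,"rx":0,"ry":-0.0003,"rz":0},
    {"dx":0.004,"dy":0.012,"dz":0.002,"rx":0,"ry":-0.0003,"rz":0},
    {"dx":0.004,"dy":0.012,"dz":0.002,"rx":0,"ry":-0.0003,"rz":0},
    {"dx":0.004,"dy":0.012,"dz":0.002,"rx":0,"ry":-0.0003,"rz":0},
    {"dx":0.004,"dy":0.012,"dz":0.002,"rx":0,"ry":-0.0003,"rz":0},
    {"dx":0.004,"dy":0.012,"dz":0.002,"rx":0,"ry":-0.0003,"rz":0},
    {"dx":0.004,"dy":0.012,"dz":0.002,"rx":0,"ry":-0.0003,"rz":0},
    {"dx":0.004,"dy":0.012,"dz":0.002,"rx":0,"ry":-0.0003,"rz":0},
    {"dx":0.004,"dy":0.012,"dz":0.002,"rx":0,"ry":-0.0003,"rz":0}
  ]
}}

```text
t: 32.9
tcp_pos: [0.5836, 0.0881, 0.1699]
tool_rot: [0.04, 0.979, 0.01, 0.201]
force: [-7.0, -13.0, 5.0]
finger_gap: 0.279
gripper_force: 43.1
```

Run:
```python
from h import *
s=meas();look(s["tcp_pos"],s["force"],341)
```

```text
t 32.90 th 338.57 r 64.07 h 31.22 mm | Ft -13.53 Fr 1.08 Fn 7.63 | gap 0.279 grip 43.1 [0.5836 0.0881 0.1699]
th 338.1 (cmd 341.0) r 62.8 h 51.6 Ft -13.5 Fr 1.2 Fn 7.6
```

Emit:
{"name": "move_arm", "arguments": {
  "targets": [
    {"dx":0.004,"dy":0.012,"dz":0.002,"rx":0,"ry":-0.0003,"rz":0},
    {"dx":0.004,"dy":0.012,"dz":0.002,"rx":0,"ry":-0.0003,"rz":0},
    {"dx":0.004,"dy":0.012,"dz":0.002,"rx":0,"ry":-0.0003,"rz":0},
    {"dx":0.004,"dy":0.012,"dz":0.002,"rx":0,"ry":-0.0003,"rz":0},
    {"dx":0.004,"dy":0.012,"dz":0.002,"rx":0,"ry":-0.0003,"rz":0},
    {"dx":0.004,"dy":0.012,"dz":0.002,"rx":0,"ry":-0.0003,"rz":0},
    {"dx":0.004,"dy":0.012,"dz":0.002,"rx":0,"ry":-0.0003,"rz":0},
    {"dx":0.004,"dy":0.012,"dz":0.002,"rx":0,"ry":-0.0003,"rz":0},
    {"dx":0.004,"dy":0.012,"dz":0.002,"rx":0,"ry":-0.0003,"rz":0},
    {"dx":0.004,"dy":0.012,"dz":0.002,"rx":0,"ry":-0.0003,"rz":0}
  ]
}}

```text
t: 34.15
tcp_pos: [0.5851, 0.092, 0.1706]
tool_rot: [0.04, 0.979, 0.011, 0.202]
force: [-5.7, -8.0, 4.8]
finger_gap: 0.278
gripper_force: 43.0
```

Emit:
{"name": "move_arm", "arguments": {
  "targets": [
    {"dx":0.002,"dy":0.013,"dz":0.001,"rx":0,"ry":-0.0002,"rz":0},
    {"dx":0.002,"dy":0.013,"dz":0.001,"rx":0,"ry":-0.0002,"rz":0},
    {"dx":0.002,"dy":0.013,"dz":0.001,"rx":0,"ry":-0.0002,"rz":0},
    {"dx":0.002,"dy":0.013,"dz":0.001,"rx":0,"ry":-0.0002,"rz":0},
    {"dx":0.002,"dy":0.013,"dz":0.001,"rx":0,"ry":-0.0002,"rz":0},
    {"dx":0.002,"dy":0.013,"dz":0.001,"rx":0,"ry":-0.0002,"rz":0},
    {"dx":0.002,"dy":0.013,"dz":0.001,"rx":0,"ry":-0.0002,"rz":0},
    {"dx":0.002,"dy":0.013,"dz":0.001,"rx":0,"ry":-0.0002,"rz":0},
    {"dx":0.002,"dy":0.013,"dz":0.001,"rx":0,"ry":-0.0002,"rz":0},
    {"dx":0.002,"dy":0.013,"dz":0.001,"rx":0,"ry":-0.0002,"rz":0}
  ]
}}

```text
t: 35.4
tcp_pos: [0.5863, 0.0964, 0.1712]
tool_rot: [0.04, 0.978, 0.012, 0.203]
force: [-3.8, -2.7, 4.2]
finger_gap: 0.277
gripper_force: 42.9
```

Run:
```python
from h import *
s=meas();look(s["tcp_pos"],s["force"],347)
```

```text
t 35.40 th 346.42 r 64.45 h 31.20 mm | Ft -3.01 Fr -0.83 Fn 5.46 | gap 0.277 grip 42.9 [0.5863 0.0964 0.1712]
th 346.1 (cmd 347.0) r 63.1 h 51.6 Ft -3.0 Fr -0.8 Fn 5.5
```

The forward drag profile peaks between about 332° and 338°, then falls to −8.6 N at 342° and −3 N at 346°. I'll sweep back the other way to centre it.

Run:
```python
from h import *
p=np.array([0.51432,0.17055,0.13311])+.25*np.array([.273+.014,-.341+.049,.136+.009])
json.dump(dict(p=list(p),off=list(np.array([.0032,0,-.0003])+.0000*n)),open("cmd.json","w"))
chord([347,338,332,329,326,323,320],n*.0002)
```

```text
338 {'dx': -0.011, 'dy': -0.037, 'dz': -0.004, 'ry': 0.0008}
332 {'dx': -0.01, 'dy': -0.024, 'dz': -0.005, 'ry': 0.0007}
329 {'dx': -0.005, 'dy': -0.011, 'dz': -0.003, 'ry': 0.0004}
326 {'dx': -0.007, 'dy': -0.011, 'dz': -0.004, 'ry': 0.0005}
323 {'dx': -0.007, 'dy': -0.01, 'dz': -0.003, 'ry': 0.0005}
320 {'dx': -0.007, 'dy': -0.011, 'dz': -0.004, 'ry': 0.0005}
```

Emit:
{"name": "move_arm", "arguments": {
  "targets": [
    {"dx":-0.011,"dy":-0.037,"dz":-0.004,"rx":0,"ry":0.0008,"rz":0},
    {"dx":-0.011,"dy":-0.037,"dz":-0.004,"rx":0,"ry":0.0008,"rz":0},
    {"dx":-0.011,"dy":-0.037,"dz":-0.004,"rx":0,"ry":0.0008,"rz":0},
    {"dx":-0.011,"dy":-0.037,"dz":-0.004,"rx":0,"ry":0.0008,"rz":0},
    {"dx":-0.011,"dy":-0.037,"dz":-0.004,"rx":0,"ry":0.0008,"rz":0},
    {"dx":-0.011,"dy":-0.037,"dz":-0.004,"rx":0,"ry":0.0008,"rz":0},
    {"dx":-0.011,"dy":-0.037,"dz":-0.004,"rx":0,"ry":0.0008,"rz":0},
    {"dx":-0.011,"dy":-0.037,"dz":-0.004,"rx":0,"ry":0.0008,"rz":0},
    {"dx":-0.011,"dy":-0.037,"dz":-0.004,"rx":0,"ry":0.0008,"rz":0},
    {"dx":-0.011,"dy":-0.037,"dz":-0.004,"rx":0,"ry":0.0008,"rz":0}
  ]
}}

```text
t: 36.65
tcp_pos: [0.5848, 0.0908, 0.1705]
tool_rot: [0.04, 0.978, 0.014, 0.203]
force: [2.5, 15.0, 2.3]
finger_gap: 0.281
gripper_force: 42.6
```

Emit:
{"name": "move_arm", "arguments": {
  "targets": [
    {"dx":-0.01,"dy":-0.024,"dz":-0.005,"rx":0,"ry":0.0007,"rz":0},
    {"dx":-0.01,"dy":-0.024,"dz":-0.005,"rx":0,"ry":0.0007,"rz":0},
    {"dx":-0.01,"dy":-0.024,"dz":-0.005,"rx":0,"ry":0.0007,"rz":0},
    {"dx":-0.01,"dy":-0.024,"dz":-0.005,"rx":0,"ry":0.0007,"rz":0},
    {"dx":-0.01,"dy":-0.024,"dz":-0.005,"rx":0,"ry":0.0007,"rz":0},
    {"dx":-0.01,"dy":-0.024,"dz":-0.005,"rx":0,"ry":0.0007,"rz":0},
    {"dx":-0.01,"dy":-0.024,"dz":-0.005,"rx":0,"ry":0.0007,"rz":0},
    {"dx":-0.01,"dy":-0.024,"dz":-0.005,"rx":0,"ry":0.0007,"rz":0},
    {"dx":-0.01,"dy":-0.024,"dz":-0.005,"rx":0,"ry":0.0007,"rz":0},
    {"dx":-0.01,"dy":-0.024,"dz":-0.005,"rx":0,"ry":0.0007,"rz":0}
  ]
}}

```text
t: 37.9
tcp_pos: [0.5824, 0.0847, 0.1693]
tool_rot: [0.04, 0.979, 0.014, 0.201]
force: [1.4, 13.6, 1.3]
finger_gap: 0.282
gripper_force: 42.5
```

Emit:
{"name": "move_arm", "arguments": {
  "targets": [
    {"dx":-0.005,"dy":-0.011,"dz":-0.003,"rx":0,"ry":0.0004,"rz":0},
    {"dx":-0.005,"dy":-0.011,"dz":-0.003,"rx":0,"ry":0.0004,"rz":0},
    {"dx":-0.005,"dy":-0.011,"dz":-0.003,"rx":0,"ry":0.0004,"rz":0},
    {"dx":-0.005,"dy":-0.011,"dz":-0.003,"rx":0,"ry":0.0004,"rz":0},
    {"dx":-0.005,"dy":-0.011,"dz":-0.003,"rx":0,"ry":0.0004,"rz":0},
    {"dx":-0.005,"dy":-0.011,"dz":-0.003,"rx":0,"ry":0.0004,"rz":0},
    {"dx":-0.005,"dy":-0.011,"dz":-0.003,"rx":0,"ry":0.0004,"rz":0},
    {"dx":-0.005,"dy":-0.011,"dz":-0.003,"rx":0,"ry":0.0004,"rz":0},
    {"dx":-0.005,"dy":-0.011,"dz":-0.003,"rx":0,"ry":0.0004,"rz":0},
    {"dx":-0.005,"dy":-0.011,"dz":-0.003,"rx":0,"ry":0.0004,"rz":0}
  ]
}}

```text
t: 39.15
tcp_pos: [0.5807, 0.0812, 0.1684]
tool_rot: [0.04, 0.979, 0.013, 0.199]
force: [-0.4, 10.3, 2.0]
finger_gap: 0.28
gripper_force: 42.6
```

Emit:
{"name": "move_arm", "arguments": {
  "targets": [
    {"dx":-0.007,"dy":-0.011,"dz":-0.004,"rx":0,"ry":0.0005,"rz":0},
    {"dx":-0.007,"dy":-0.011,"dz":-0.004,"rx":0,"ry":0.0005,"rz":0},
    {"dx":-0.007,"dy":-0.011,"dz":-0.004,"rx":0,"ry":0.0005,"rz":0},
    {"dx":-0.007,"dy":-0.011,"dz":-0.004,"rx":0,"ry":0.0005,"rz":0},
    {"dx":-0.007,"dy":-0.011,"dz":-0.004,"rx":0,"ry":0.0005,"rz":0},
    {"dx":-0.007,"dy":-0.011,"dz":-0.004,"rx":0,"ry":0.0005,"rz":0},
    {"dx":-0.007,"dy":-0.011,"dz":-0.004,"rx":0,"ry":0.0005,"rz":0},
    {"dx":-0.007,"dy":-0.011,"dz":-0.004,"rx":0,"ry":0.0005,"rz":0},
    {"dx":-0.007,"dy":-0.011,"dz":-0.004,"rx":0,"ry":0.0005,"rz":0},
    {"dx":-0.007,"dy":-0.011,"dz":-0.004,"rx":0,"ry":0.0005,"rz":0}
  ]
}}

```text
t: 40.4
tcp_pos: [0.5785, 0.0773, 0.1672]
tool_rot: [0.04, 0.979, 0.012, 0.198]
force: [-0.7, 4.1, 3.8]
finger_gap: 0.281
gripper_force: 42.7
```

Run:
```python
from h import *
s=sensors.sense();look(s["tcp_pos"],s["force"],326)
```

```text
th 327.0 (cmd 326.0) r 62.9 h 51.3 Ft 4.0 Fr -1.2 Fn 3.7
```

Run:
```python
from h import *
from scipy.optimize import least_squares
D=[(311,[.5672,.0644,.1617],[-4.5,.7,4.6],1),(323,[.5757,.0738,.1659],[-5.9,-.1,7.1],1),(335,[.5809,.0821,.1684],[-9,-12.9,6.5],1),(338,[.5822,.0848,.1692],[-6.2,-13.8,4.5],1),(341,[.5836,.0881,.1699],[-7,-13,5],1),(344,[.5851,.092,.1706],[-5.7,-8,4.8],1),(347,[.5863,.0964,.1712],[-3.8,-2.7,4.2],1),
(338,[.5848,.0908,.1705],[2.5,15,2.3],-1),(332,[.5824,.0847,.1693],[1.4,13.6,1.3],-1),(329,[.5807,.0812,.1684],[-.4,10.3,2],-1),(326,[.5785,.0773,.1672],[-.7,4.1,3.8],-1)]
off=np.array([.0032,0,-.0003]);th=[];Ft=[];dr=[]
for a,p,F,s in D:
    g=np.array(p)-off-.0187*zd(a)-C;t=np.arctan2(g@ey,g@ex);F=np.array(F)
    th.append(np.degrees(t)%360);Ft.append(F@(-np.sin(t)*ex+np.cos(t)*ey));dr.append(s)
th,Ft,dr=map(np.array,(th,Ft,dr));print(np.c_[th,Ft,dr].round(1))
for name,f,df in(("cos2",lambda x:np.cos(np.pi*x/2)**2*(abs(x)<1),lambda x:np.sin(np.pi*x)*(abs(x)<1)),("par",lambda x:np.clip(1-x*x,0,1),lambda x:x*(abs(x)<1))):
    # force on tool = -dr*(b+A f) + B*df + lag c*dr on angle
    m=lambda v:-dr*(v[0]+v[1]*f((th-dr*v[5]-v[2])/v[4]))+v[3]*df((th-dr*v[5]-v[2])/v[4])-Ft
    r=least_squares(m,[1.2,12,336,3,13,0]);print(name,r.x.round(2),"rms",np.sqrt(np.mean(r.fun**2)).round(2))
```

```text
[[310.7  -1.    1. ]
 [322.8  -1.3   1. ]
 [332.  -13.8   1. ]
 [334.8 -14.    1. ]
 [338.1 -13.5   1. ]
 [342.   -8.5   1. ]
 [346.2  -3.    1. ]
 [340.9  15.2  -1. ]
 [334.9  13.1  -1. ]
 [331.3   9.3  -1. ]
 [327.1   4.   -1. ]]
cos2 [  1.     9.66 336.53   7.53  18.67   4.3 ] rms 0.61
par [  1.48  12.51 336.37   3.43  12.84  -0.7 ] rms 0.57
```

Both models put the crest at a knob angle of about 336.4°, and the mirrored flanks agree. I'll go there forwards with the drag lag allowed for, then relax the arm before letting go.

Run:
```python
from h import *
p=np.array([0.51432,0.17055,0.13311])+.25*np.array([.287-.033,-.292-.083,.145-.016])
json.dump(dict(p=list(p),off=list(np.array([.0032,0,-.0003])+.0002*n)),open("cmd.json","w"))
chord([326,333,339.2])
```

```text
333 {'dx': 0.014, 'dy': 0.026, 'dz': 0.007, 'ry': -0.001}
339.2 {'dx': 0.01, 'dy': 0.025, 'dz': 0.006, 'ry': -0.0007}
```

Emit:
{"name": "move_arm", "arguments": {
  "targets": [
    {"dx":0.014,"dy":0.026,"dz":0.007,"rx":0,"ry":-0.001,"rz":0},
    {"dx":0.014,"dy":0.026,"dz":0.007,"rx":0,"ry":-0.001,"rz":0},
    {"dx":0.014,"dy":0.026,"dz":0.007,"rx":0,"ry":-0.001,"rz":0},
    {"dx":0.014,"dy":0.026,"dz":0.007,"rx":0,"ry":-0.001,"rz":0},
    {"dx":0.014,"dy":0.026,"dz":0.007,"rx":0,"ry":-0.001,"rz":0},
    {"dx":0.014,"dy":0.026,"dz":0.007,"rx":0,"ry":-0.001,"rz":0},
    {"dx":0.014,"dy":0.026,"dz":0.007,"rx":0,"ry":-0.001,"rz":0},
    {"dx":0.014,"dy":0.026,"dz":0.007,"rx":0,"ry":-0.001,"rz":0},
    {"dx":0.014,"dy":0.026,"dz":0.007,"rx":0,"ry":-0.001,"rz":0},
    {"dx":0.014,"dy":0.026,"dz":0.007,"rx":0,"ry":-0.001,"rz":0}
  ]
}}

```text
t: 41.65
tcp_pos: [0.58, 0.0802, 0.1679]
tool_rot: [0.04, 0.979, 0.01, 0.198]
force: [-5.4, -14.1, 5.0]
finger_gap: 0.279
gripper_force: 43.1
```

Emit:
{"name": "move_arm", "arguments": {
  "targets": [
    {"dx":0.01,"dy":0.025,"dz":0.006,"rx":0,"ry":-0.0007,"rz":0},
    {"dx":0.01,"dy":0.025,"dz":0.006,"rx":0,"ry":-0.0007,"rz":0},
    {"dx":0.01,"dy":0.025,"dz":0.006,"rx":0,"ry":-0.0007,"rz":0},
    {"dx":0.01,"dy":0.025,"dz":0.006,"rx":0,"ry":-0.0007,"rz":0},
    {"dx":0.01,"dy":0.025,"dz":0.006,"rx":0,"ry":-0.0007,"rz":0},
    {"dx":0.01,"dy":0.025,"dz":0.006,"rx":0,"ry":-0.0007,"rz":0},
    {"dx":0.01,"dy":0.025,"dz":0.006,"rx":0,"ry":-0.0007,"rz":0},
    {"dx":0.01,"dy":0.025,"dz":0.006,"rx":0,"ry":-0.0007,"rz":0},
    {"dx":0.01,"dy":0.025,"dz":0.006,"rx":0,"ry":-0.0007,"rz":0},
    {"dx":0.01,"dy":0.025,"dz":0.006,"rx":0,"ry":-0.0007,"rz":0}
  ]
}}

```text
t: 42.9
tcp_pos: [0.5827, 0.0859, 0.1694]
tool_rot: [0.04, 0.979, 0.01, 0.2]
force: [-4.8, -14.4, 3.9]
finger_gap: 0.282
gripper_force: 43.0
```

Run:
```python
from h import *
s=sensors.sense();look(s["tcp_pos"],s["force"],339.2)
chord([339.2,336.6])
```

```text
th 336.0 (cmd 339.2) r 62.8 h 51.3 Ft -14.2 Fr 3.6 Fn 5.6
336.6 {'dx': -0.004, 'dy': -0.011, 'dz': -0.002, 'ry': 0.0003}
```

Emit:
{"name": "move_arm", "arguments": {
  "targets": [
    {"dx":-0.004,"dy":-0.012,"dz":-0.002,"rx":0,"ry":0.0003,"rz":0},
    {"dx":-0.004,"dy":-0.012,"dz":-0.002,"rx":0,"ry":0.0003,"rz":0},
    {"dx":-0.004,"dy":-0.012,"dz":-0.002,"rx":0,"ry":0.0003,"rz":0},
    {"dx":-0.004,"dy":-0.012,"dz":-0.002,"rx":0,"ry":0.0003,"rz":0},
    {"dx":-0.004,"dy":-0.012,"dz":-0.002,"rx":0,"ry":0.0003,"rz":0},
    {"dx":-0.004,"dy":-0.012,"dz":-0.002,"rx":0,"ry":0.0003,"rz":0},
    {"dx":-0.004,"dy":-0.012,"dz":-0.002,"rx":0,"ry":0.0003,"rz":0},
    {"dx":-0.004,"dy":-0.012,"dz":-0.002,"rx":0,"ry":0.0003,"rz":0},
    {"dx":-0.004,"dy":-0.012,"dz":-0.002,"rx":0,"ry":0.0003,"rz":0},
    {"dx":-0.004,"dy":-0.012,"dz":-0.002,"rx":0,"ry":0.0003,"rz":0}
  ]
}}

```text
t: 44.15
tcp_pos: [0.5827, 0.0858, 0.1694]
tool_rot: [0.04, 0.979, 0.012, 0.2]
force: [-0.9, -4.7, 2.8]
finger_gap: 0.285
gripper_force: 42.7
```

Run:
```python
from h import *
s=sensors.sense();look(s["tcp_pos"],s["force"],336.4);print(s["t"],np.array(s["tcp_pos"]).round(4),(zd(336)*-1).round(3))
```

```text
th 335.8 (cmd 336.4) r 62.9 h 51.3 Ft -4.1 Fr 2.4 Fn 2.9
44.15 [0.5827 0.0858 0.1694] [-0.384 -0.     0.923]
```

Emit:
{"name": "move_arm", "arguments": {
  "targets": [
    {"dx":-0.001,"dy":-0.005,"dz":0,"rx":0,"ry":0,"rz":0},
    {"dx":-0.001,"dy":-0.005,"dz":0,"rx":0,"ry":0,"rz":0},
    {"dx":-0.001,"dy":-0.005,"dz":0,"rx":0,"ry":0,"rz":0},
    {"dx":-0.001,"dy":-0.005,"dz":0,"rx":0,"ry":0,"rz":0},
    {"dx":-0.001,"dy":-0.005,"dz":0,"rx":0,"ry":0,"rz":0},
    {"dx":-0.001,"dy":-0.005,"dz":0,"rx":0,"ry":0,"rz":0},
    {"dx":-0.001,"dy":-0.005,"dz":0,"rx":0,"ry":0,"rz":0},
    {"dx":-0.001,"dy":-0.005,"dz":0,"rx":0,"ry":0,"rz":0},
    {"dx":-0.001,"dy":-0.005,"dz":0,"rx":0,"ry":0,"rz":0},
    {"dx":-0.001,"dy":-0.005,"dz":0,"rx":0,"ry":0,"rz":0}
  ]
}}

```text
t: 45.4
tcp_pos: [0.5826, 0.0855, 0.1694]
tool_rot: [0.04, 0.979, 0.012, 0.2]
force: [4.4, 2.1, -3.3]
finger_gap: 0.277
gripper_force: 42.2
```

Emit:
{"name": "move_arm", "arguments": {
  "targets": [
    {"dx":0,"dy":0,"dz":0,"rx":0,"ry":0,"rz":0},
    {"dx":0,"dy":0,"dz":0,"rx":0,"ry":0,"rz":0},
    {"dx":0,"dy":0,"dz":0,"rx":0,"ry":0,"rz":0},
    {"dx":0,"dy":0,"dz":0,"rx":0,"ry":0,"rz":0},
    {"dx":0,"dy":0,"dz":0,"rx":0,"ry":0,"rz":0},
    {"dx":0,"dy":0,"dz":0,"rx":0,"ry":0,"rz":0},
    {"dx":0,"dy":0,"dz":0,"rx":0,"ry":0,"rz":0},
    {"dx":0,"dy":0,"dz":0,"rx":0,"ry":0,"rz":0},
    {"dx":0,"dy":0,"dz":0,"rx":0,"ry":0,"rz":0},
    {"dx":0,"dy":0,"dz":0,"rx":0,"ry":0,"rz":0}
  ],
  "claw": 100
}}

```text
t: 46.65
tcp_pos: [0.5822, 0.085, 0.1694]
tool_rot: [0.04, 0.979, 0.012, 0.2]
force: [0.1, -0.6, -0.1]
finger_gap: 1.001
gripper_force: 0.0
```

Emit:
{"name": "move_arm", "arguments": {
  "targets": [
    {"dx":-0.14,"dy":0,"dz":0.28,"rx":0,"ry":0,"rz":0},
    {"dx":-0.14,"dy":0,"dz":0.28,"rx":0,"ry":0,"rz":0},
    {"dx":-0.14,"dy":0,"dz":0.28,"rx":0,"ry":0,"rz":0},
    {"dx":-0.14,"dy":0,"dz":0.28,"rx":0,"ry":0,"rz":0},
    {"dx":-0.14,"dy":0,"dz":0.28,"rx":0,"ry":0,"rz":0},
    {"dx":-0.14,"dy":0,"dz":0.28,"rx":0,"ry":0,"rz":0},
    {"dx":-0.14,"dy":0,"dz":0.28,"rx":0,"ry":0,"rz":0},
    {"dx":-0.14,"dy":0,"dz":0.28,"rx":0,"ry":0,"rz":0},
    {"dx":-0.14,"dy":0,"dz":0.28,"rx":0,"ry":0,"rz":0},
    {"dx":-0.14,"dy":0,"dz":0.28,"rx":0,"ry":0,"rz":0}
  ]
}}

```text
t: 47.9
tcp_pos: [0.547, 0.085, 0.2399]
tool_rot: [0.04, 0.979, 0.012, 0.2]
force: [0.7, -0.5, 0.7]
finger_gap: 1.001
gripper_force: 0.0
```

Run:
```python
from h import *
print([[proj(c,pt(a,h)).round(1) for c in("side","top")] for a in(336,) for h in(.016,.066)])
im=cams.snapshot("side")[130:280,150:350];im2=cams.snapshot("top")[150:270,170:300]
o=np.zeros((400,800,3),np.uint8);a=cv2.resize(im,(400,300),interpolation=2);b=cv2.resize(im2,(400,369),interpolation=2);o[:300,:400]=a;o[:369,400:]=b
cv2.imwrite("pics/c4.png",o[:,:,::-1])
```

```text
[[array([263.9, 197.1]), array([239.3, 195.7])], [array([258.1, 189.7]), array([237.9, 202.2])]]
```

View pics/c4.png

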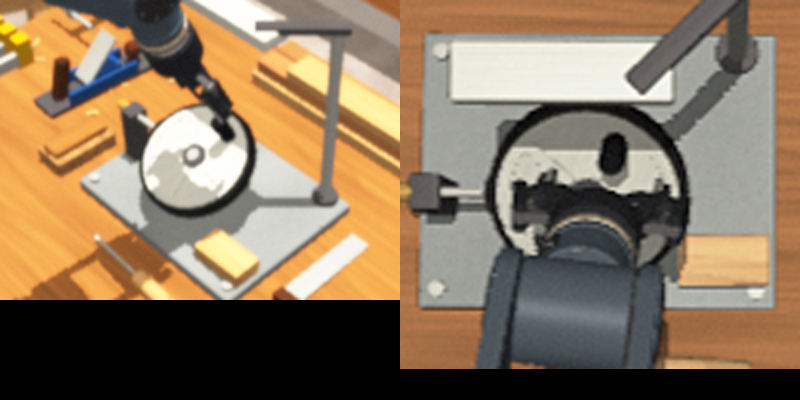

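The knob stands at top pixel (239,200), which matches 336° (predicted 238.6, 199). The gripper is open and clear of the wheel, and the other things on the bench in view look unmoved. Handing in.

```bash
python3 -c "
from station import order
print(order.sign_off())"
```

```text
the job is handed in; nothing more can be done
None
```

I found the high swelling by its 12–14 N drag, centred it from sweeps both ways, and left the wheel standing with that crest at the pointer and the gripper clear; the job is handed in at about 48 s, with no verdict returned.

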